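# Assemble the two work lamps on the garage bench

## Robot

A 6-joint arm with a two-finger parallel gripper is mounted at the origin on the work surface. World frame = base frame: x ahead of the robot, y to its left, z up, the work surface at z = 0. Lengths are in m, angles in degrees, forces in N, time in s.
With the tool pointing down it reaches from about 0.25 to 0.725 m from the base axis. Payload 9.7 kg.
Tool frame: the origin (TCP) lies between the finger pads; the fingertips stand 25 mm ahead of it and the grasp point (between the pads) lies 6 mm ahead of it; z points along the fingers, y is the line along which they close (so a half turn about z gives the same grasp; the last joint's range is limited). The gripper opens to 85 mm and grips with 20 to 120 N. Pads are 22 mm wide; open, the fingers measure 114 mm over their backs; the gripper's body (76 mm by 85 mm) begins 54 mm behind the grasp point. The pads swing forward as they close: fully open they stand 13 mm farther back than shut.
Start: joints at [-66.234, 4.979, 10.078, 95.1, 0, 90], TCP at [0.222, -0.503, 0.256] pointing down, gripper open.
Joint ranges: [-179.16, 179.16], [-48.56, 103.87], [-65.8, 70.77], [-126.05, 130.52], [-82.76, 87.17], [-180, 180]. Speed limits (degrees/s): [127.2, 127.2, 147.25, 180, 180, 180].

## Interface

Orientations are given as [roll, pitch, yaw] about the fixed x, y, z axes, in that order (R = Rz(yaw) Ry(pitch) Rx(roll)).
In Python, from workcell import bot gives the robot as it stands. The module is installed in compiled form; this text tells all that it offers.
- The arm moves only by the shell command python3 -m pendant [FORCE], which reads ROWS from standard input. ROWS is a JSON list of rows, 1 to 5 of them, each an object with the fields d (a list: dx, dy, dz in normalised numbers (1 is 500 mm)), turn (a turn about the tool's z in parts of the range, where 1.0 means 180 degrees), finger_gap (the finger opening in m); a field left out counts as zero (the opening has to be given); each row is the pose to reach, as a shift and turn from the pose commanded when the command began, along the tool's axes at that moment; what a row does not reach only later rows make up. A row lasts 1/12 s, in which the tool goes at most 0.0417 m and 7.16 degrees, less where a joint would pass 70% of its speed; a pose out of reach is approached as far as the arm can. The fingers move at their own pace and stop on an object; FORCE is the grip in N (left out, the last holds). Time passes only in rows, so rows that do not move let the fingers close. It prints the time, the measured TCP pose, the force, the opening and the grip force at its end. Input that does not fit is refused with a message, and nothing moves.
- bot.get_obs(): the state, without advancing time (a new reading comes with each control period).
- bot.camera(name): name is "scene" or "top" or "wrist"; returns the picture (400x640x3 uint8, blue, green, red); there is no depth.
- bot.camera_info(name): a dict with "mtx" (3x3 intrinsics, pixels), "extrinsics" (4x4, takes a point from camera to world coordinates). Camera axes: x right, y down, z forward; pixel columns grow to the right and rows downward; lengths in m; the calibration is good to about 2 mm. The wrist camera is an equidistant fisheye: a pixel r from the principal point sees the ray r / f radians off the axis. A picture is of the moment at which its call begins: read the wrist's pose just before it. camera_info takes no time and is no camera call; for the wrist camera it gives the pose at the moment of the call.
- bot.job_done(): hands the job in; it is judged then, once.
The state is a dict: "time": time; "q": joint angles; "qd": joint speeds; "joint_efforts": joint torques, N m; "ee_pos": TCP position; "tcp_rot": TCP orientation; "wrist_force": force on the tool from outside, world axes, zero at the start; "torque": the same for the moment, N m; "opening": finger opening in m; "grasp_force": force on a finger pad.
Only numpy, scipy, OpenCV 4.12 (cv2) and the standard library are available. Lean on these libraries where they do the work, as an engineer would, in place of code of your own. Each camera call takes 0.05 s, during which the arm holds its last target. There are 200 camera calls.

## Task

Put the two wired work lamps together in their bolted-down black housings. In the large housing seat the large reflector, then the large lens on top of it, then slip the large bezel ring over the lot; in the small housing seat the small reflector, then push the small lens cap over it. Set each part down gently, fully home and level (do not let it drop), and leave the wire spool, the tape roll and the screw jar standing where they are.

Things in the scene. Friction and masses are not known exactly. Their poses are not given: they have to be found in the camera images.
- large_housing: Black finned cup 53 mm across (fins 57), 36 mm high, bore 48 mm, inner floor 14 mm up, open side up, on a flat steel bracket 84 x 40 x 3 mm (long along x) bolted to the bench; cable gland sticks out 8 mm to +y. Origin: centre of its underside, on the bench, z up. Parts fully home have their origins above this one: large reflector 18 mm, lens 36 mm, bezel 33 mm.
- small_housing: Like the large one, but 38 mm across (fins 42), 32 mm high, bore 32 mm, inner floor 14 mm up, on a bolted steel bracket 68 x 30 x 3 mm; cable gland to +y. Origin: centre of its underside, on the bench, z up. Parts fully home have their origins above this one: small reflector 18 mm, small cap 25 mm.
- large_reflector: Loose aluminium reflector, about 60 g: tapered bowl (26 mm across at the bottom, 44.8 mm at 18 mm height) under a flat flange 56 mm across, from 18 to 23 mm height, with an opening of 41 mm. Stands upright on the bowl. Origin: centre of its underside, z up, round about z. Grip it across the flange's edge; the flange rests on the housing's rim.
- large_lens: Loose opal white lens, about 70 g: disc 56 mm across from 5 to 10 mm height, convex middle 36 mm across (top at 14.6 mm), and below it a spigot 5 mm high (32 mm across at the bottom, 36.6 mm above) that drops into the large reflector's opening. Lies spigot down. Origin: centre of its underside, z up, round about z. Grip it across the disc's edge.
- large_bezel: Loose steel ring, about 60 g: 68 mm across, 16 mm high; skirt bore 63 mm up to 13 mm height, above it an inward lip with an opening of 46 mm for the lens's convex middle. Lies lip up. Origin: centre of its underside, z up, round about z. It goes over lens, flange and the housing's rim until the lip lies on the lens's shoulder.
- small_reflector: Loose aluminium reflector, about 35 g: tapered bowl (18 mm across at the bottom, 29.2 mm at 14 mm height) under a flat flange 41 mm across, from 14 to 19 mm height, with an opening of 27 mm. Stands upright on the bowl. Origin: centre of its underside, z up, round about z. Grip it across the flange's edge; the flange rests on the housing's rim.
- small_cap: Loose lens cap in one piece, about 45 g: steel skirt 53 mm across, bore 48 mm, closed at 12 to 15 mm height, with a white convex lens (34 mm across, top at 19 mm) on it. Lies skirt down. Origin: centre of its underside, z up, round about z. It goes over the small reflector's flange and the housing's rim until its inside lies on the flange.
- wire_spool: Bystander, loose: spool of green wire standing on its flange, 60 mm diameter, 40 mm high. Origin: centre of its underside.
- tape_roll: Bystander, loose: roll of cream masking tape lying flat, 76 mm outer diameter, 52 mm hole, 25 mm high. Origin: centre of its underside.
- screw_jar: Bystander, loose: small amber jar with a steel lid, 48 mm diameter, 50 mm high. Origin: centre of its underside.
Things that resemble listed ones, but are neither listed nor needed, are in the scene too. Leave any orange look-alike of the large_lens alone. Leave any purple look-alike of the large_housing alone.

How it is judged:
By the outcome, as a careful person would: the job done as asked, in the order asked, and still so for the second after the job is handed in, with the robot touching nothing.
It also fails if it takes over 125 s, if anything falls off the work surface, if the arm or the gripper's body presses on something with over 40 N, if the wrist force passes 120 N, or if a joint passes its speed limit or range.

## Working session

There is one attempt and no reset: what is moved stays moved. The work goes in short steps, Python scripts to look and compute and a shell command to move; the robot and the scene stay as the last step left them, time stands still between calls to the robot, and variables do not carry over. Pictures are saved under pics/ and viewed, at most 14 in all, crops included, and the job is handed in when it is done.

```bash
mkdir -p pics; python3 - <<'E'
from workcell import bot
import cv2
for n in("top","scene"):
    im=bot.camera(n); cv2.imwrite(f"pics/{n}0.png",im)
    i=bot.camera_info(n); print(n,i["mtx"],i["extrinsics"])
o=bot.get_obs(); print(o["ee_pos"],o["tcp_rot"],o["time"],o["opening"])
E
```

```text
top [[406.11916834   0.         316.42805608]
 [  0.         406.11916834 202.5336015 ]
 [  0.           0.           1.        ]] [[ 0.01190564 -0.99139627  0.13035218  0.38088638]
 [-0.99984353 -0.0100974   0.01452413 -0.0140736 ]
 [-0.01308295 -0.1305047  -0.99136137  1.08822559]
 [ 0.          0.          0.          1.        ]]
scene [[390.55442037   0.         316.03038051]
 [  0.         390.55442037 197.56048585]
 [  0.           0.           1.        ]] [[ 0.07454543  0.81347759 -0.57679908  1.05649736]
 [ 0.99719487 -0.06471584  0.03760656 -0.0412034 ]
 [-0.00673595 -0.57798448 -0.81601995  0.78681906]
 [ 0.          0.          0.          1.        ]]
[ 0.22156708 -0.50320602  0.25566189] [-1.79931964e+02  5.72676644e-04  2.37647557e+01] 0.1 0.08541480909511501
```

View pics/top0.png

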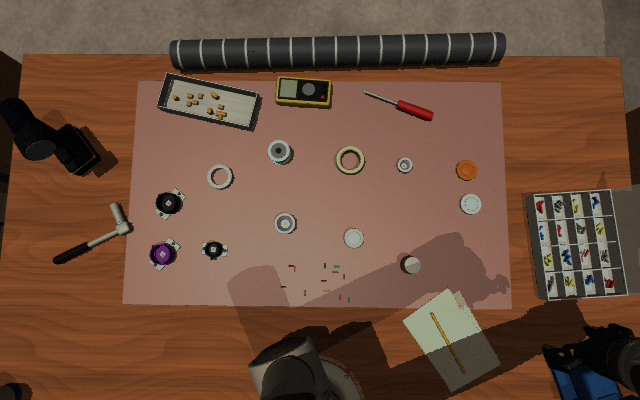

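View pics/scene0.png

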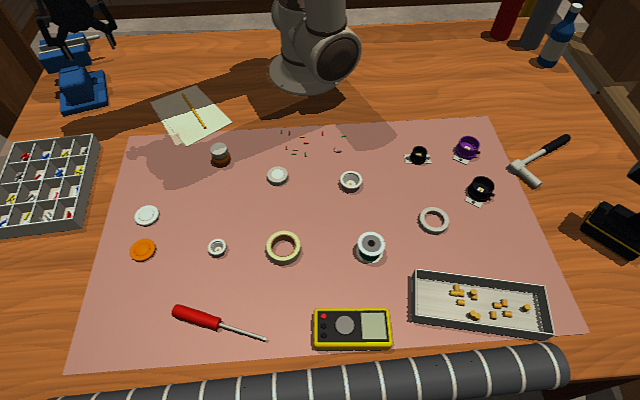

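Top view: the black cup at (168,203) is the large housing, and the purple one at (163,253) is its look-alike. The small housing is at (213,250) and the bezel at (220,177). The large reflector is at (285,223) and the small reflector at (405,165). White discs at (354,238) and (470,204) could each be the small cap or the large lens; the orange one at (467,170) is the look-alike. The spool (280,152), tape (350,160) and jar (411,264) stay put. I'll confirm in one enlarged crop.

```bash
cat > h.py <<'E'
import numpy as np, cv2
from workcell import bot
def ray(n,uv,info=None):
    i=info or bot.camera_info(n); K=i["mtx"];E=i["extrinsics"]
    x=(uv[0]-K[0,2])/K[0,0]; y=(uv[1]-K[1,2])/K[1,1]
    if n=="wrist":
        r=np.hypot(x,y); s=np.sin(r)/r if r>1e-9 else 1; d=np.array([x*s,y*s,np.cos(r)])
    else: d=np.array([x,y,1.])
    return E[:3,3],E[:3,:3]@d
def world(n,uv,z,info=None):
    c,d=ray(n,uv,info); return c+d*(z-c[2])/d[2]
def ortho(im,info,x0,y0,z,size=.12,res=.0004,n="wrist"):
    # rectified top view of plane z, centred x0,y0; right=-y? use right=+x, up=+y
    N=int(size/res); g=(np.arange(N)-N/2+.5)*res
    X,Y=np.meshgrid(x0+g,y0-g); P=np.stack([X,Y,np.full_like(X,z)],-1)
    E=info["extrinsics"];K=info["mtx"]; p=(P-E[:3,3])@E[:3,:3]
    if n=="wrist":
        rr=np.hypot(p[...,0],p[...,1]); t=np.arctan2(rr,p[...,2])/np.maximum(rr,1e-9)
    else: t=1/p[...,2]
    return cv2.remap(im,(p[...,0]*t*K[0,0]+K[0,2]).astype(np.float32),(p[...,1]*t*K[1,1]+K[1,2]).astype(np.float32),cv2.INTER_LINEAR)
def totool(p,yaw=None):
    o=bot.get_obs(); from scipy.spatial.transform import Rotation as R
    return R.from_euler("xyz",o["tcp_rot"],degrees=True).inv().apply(np.array(p)-o["ee_pos"])
E
python3 - <<'E'
from h import *
im=cv2.imread("pics/top0.png"); cs=im[140:280,130:490]; a=cv2.resize(cs,None,fx=2.2,fy=2.2,interpolation=cv2.INTER_CUBIC)
s=cv2.imread("pics/scene0.png")[130:270,120:500]; b=cv2.resize(s,(792,290),interpolation=cv2.INTER_CUBIC)
cv2.imwrite("pics/crop.png",np.vstack([a,b]) if a.shape[1]==b.shape[1] else np.vstack([a[:,:792],b]))
for nm,uv,us,z in [("LH",(169,203),(481,189),.036),("purple",(163,253),(467,148),.036),("SH",(213,250),(419,155),.032),("bez",(220,177),(434,220),.016),("LR",(285,223),(350,181),.023),("SR",(405,165),(217,247),.019),("wA",(354,238),(277,176),.012),("wB",(470,204),(147,215),.01),("spool",(280,152),(371,247),.04),("jar",(411,264),(220,150),.05),("tape",(350,160),(283,247),.025)]:
    print(nm,world("top",uv,z).round(3),world("scene",us,z).round(3))
i=bot.camera_info("wrist");print(i)
E
```

```text
LH [0.514 0.388 0.036] [0.532 0.387 0.036]
purple [0.384 0.396 0.036] [0.4   0.393 0.036]
SH [0.393 0.268 0.032] [0.411 0.266 0.032]
bez [0.589 0.262 0.016] [0.597 0.262 0.016]
LR [0.466 0.084 0.023] [0.473 0.081 0.023]
SR [ 0.625 -0.235  0.019] [ 0.63  -0.235  0.019]
wA [ 0.429 -0.099  0.012] [ 0.434 -0.099  0.012]
wB [ 0.523 -0.407  0.01 ] [ 0.526 -0.409  0.01 ]
spool [0.653 0.099 0.04 ] [0.668 0.101 0.04 ]
jar [ 0.364 -0.239  0.05 ] [ 0.369 -0.239  0.05 ]
tape [ 0.636 -0.087  0.025] [ 0.645 -0.088  0.025]
{'mtx': array([[309.70691629,   0.        , 322.16089658],
       [  0.        , 309.70691629, 201.41458739],
       [  0.        ,   0.        ,   1.        ]]), 'extrinsics': array([[ 0.40277041, -0.87973708, -0.25266316,  0.28555533],
       [-0.91530021, -0.38749154, -0.10989008, -0.47454102],
       [-0.00123046,  0.27552311, -0.96129366,  0.37269275],
       [ 0.        ,  0.        ,  0.        ,  1.        ]])}
```

View pics/crop.png

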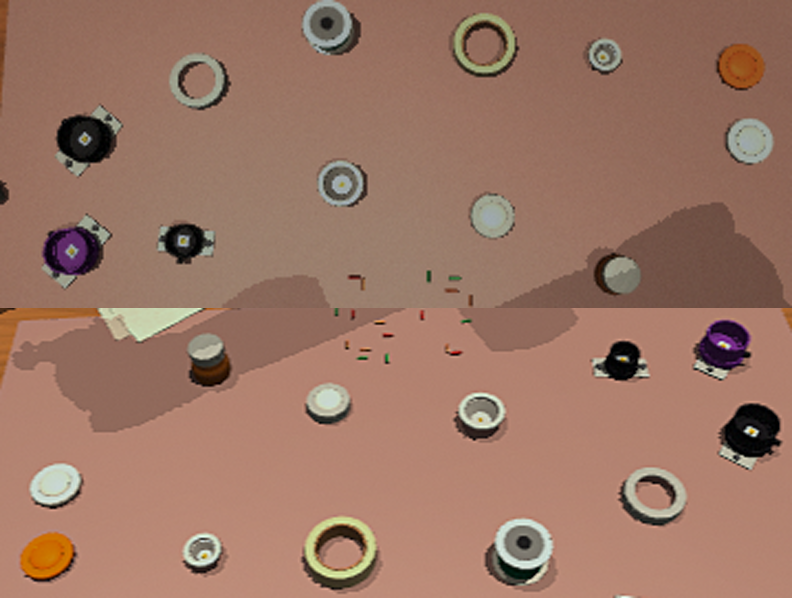

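White A at (490,215) in the top half of the crop has a steel rim round a smaller lens and stands tall, so it is the small cap. White B at (750,140) is a flat all-white disc shaped like the orange one at (740,65), so it is the large lens. I'll start with the large reflector and turn to yaw 0 on the way.

Units first: shifts go in shares of 500 mm and turns go in shares of 180 degrees. So 0.143 m / 0.5 = 0.286, -0.135 m / 0.5 = -0.27, 23.76 degrees / 180 = 0.132.

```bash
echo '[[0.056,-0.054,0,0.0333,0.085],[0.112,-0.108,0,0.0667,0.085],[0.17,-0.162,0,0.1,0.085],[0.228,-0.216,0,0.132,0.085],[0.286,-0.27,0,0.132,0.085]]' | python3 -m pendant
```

```text
refused: ROWS must be a list of objects, one for each row. Nothing was moved.
```

Refused on format, not on reach. It needs a list of objects, one for each row.

```bash
echo '[{"d":[0.056,-0.054,0],"turn":0.0333,"finger_gap":0.085},{"d":[0.112,-0.108,0],"turn":0.0667,"finger_gap":0.085},{"d":[0.17,-0.162,0],"turn":0.1,"finger_gap":0.085},{"d":[0.228,-0.216,0],"turn":0.132,"finger_gap":0.085},{"d":[0.286,-0.27,0],"turn":0.132,"finger_gap":0.085}]' | python3 -m pendant
python3 - <<'E'
from h import *
print(totool([.469,.083,.16]))
E
```

```text
time: 0.52
ee_pos: [0.2982, -0.3205, 0.2559]
tcp_rot: [-180.0, 0.0, -0.4]
wrist_force: [1.1, -0.8, -0.5]
opening: 0.0851
grasp_force: 0.0
[ 0.16801224 -0.40463154  0.09600277]
```

Converted, -0.17 m / 0.5 = -0.34, -0.136 m / 0.5 = -0.272.

```bash
echo '[{"d":[0.028,-0.068,0.016],"finger_gap":0.085},{"d":[0.056,-0.136,0.032],"finger_gap":0.085},{"d":[0.084,-0.204,0.048],"finger_gap":0.085},{"d":[0.112,-0.272,0.064],"finger_gap":0.085},{"d":[0.14,-0.34,0.08],"finger_gap":0.085}]' | python3 -m pendant | grep ee_pos
echo '[{"d":[0.028,-0.068,0.016],"finger_gap":0.085},{"d":[0.056,-0.136,0.032],"finger_gap":0.085},{"d":[0.084,-0.204,0.048],"finger_gap":0.085},{"d":[0.112,-0.272,0.064],"finger_gap":0.085},{"d":[0.14,-0.34,0.08],"finger_gap":0.085}]' | python3 -m pendant | grep ee_pos
echo '[{"d":[0.028,-0.064,0.016],"finger_gap":0.085},{"d":[0.056,-0.128,0.032],"finger_gap":0.085},{"d":[0.056,-0.128,0.032],"finger_gap":0.085}]' | python3 -m pendant
python3 - <<'E'
from h import *
i=bot.camera_info("wrist");im=bot.camera("wrist"); cv2.imwrite("pics/w1.png",im)
o=ortho(im,i,.469,.083,.023,.1,.00025)
cv2.imwrite("pics/o1.png",np.hstack([cv2.resize(im,(640,400)),o[:, 100:300][:400]])[:, :800])
print(bot.get_obs()["wrist_force"])
E
```

```text
ee_pos: [0.3682, -0.1504, 0.2158]
ee_pos: [0.4383, 0.0101, 0.1758]
time: 1.6
ee_pos: [0.468, 0.0374, 0.1592]
tcp_rot: [-178.0, 0.1, 3.5]
wrist_force: [0.5, 0.7, -0.5]
opening: 0.0853
grasp_force: 0.0
[-0.89880226  0.01227135 -0.96901866]
```

View pics/w1.png

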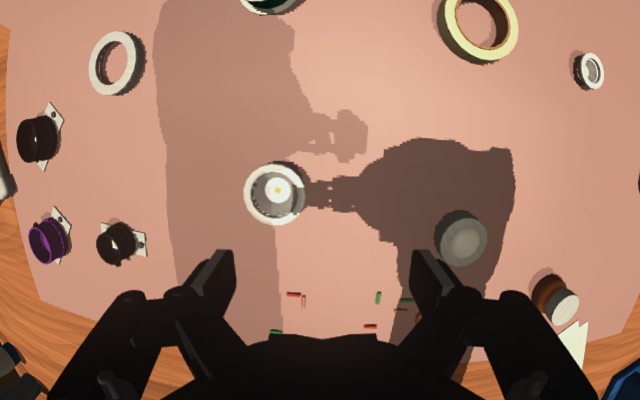

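The wrist view shows the large reflector's flange at (276,192), with the fingers at (225,255) and (420,255). I'll refine the centre by fitting a circle of known radius.

```bash
cat >> h.py <<'E'
def fit(im,info,x0,y0,z,d,s=.012,n="wrist",inner=False,save=None):
    """centre of a circle of diameter d at height z near x0,y0; best mean |radial gradient|"""
    res=.0005; size=d+2*s+.03; o=ortho(im,info,x0,y0,z,size,res,n)
    g=cv2.GaussianBlur(cv2.cvtColor(o,cv2.COLOR_BGR2GRAY).astype(np.float32),(0,0),1.5)
    gx=cv2.Sobel(g,cv2.CV_32F,1,0); gy=cv2.Sobel(g,cv2.CV_32F,0,1); a=np.linspace(0,2*np.pi,120,endpoint=False)
    best=[]; N=o.shape[0]; m=int(s/res)
    for dr in (-2,-1,0,1,2):
      r=d/2/res+dr
      for i in range(-m,m+1):
        for j in range(-m,m+1):
          X=(N/2-.5+i+r*np.cos(a)).round().astype(int);Y=(N/2-.5+j+r*np.sin(a)).round().astype(int)
          v=gx[Y,X]*np.cos(a)+gy[Y,X]*np.sin(a)
          best.append((np.mean(np.clip(np.abs(v),0,60)),x0+i*res,y0-j*res,2*r*res))
    best.sort(reverse=True); t=np.array(best[:8])
    if save:
        c=best[0]; q=cv2.resize(o,None,fx=2,fy=2); cv2.circle(q,(int(N+2*(c[1]-x0)/res),int(N-2*(c[2]-y0)/res)),int(c[3]/res),(0,0,255),1); cv2.imwrite(save,q)
    return t.mean(0).round(4)
E
python3 - <<'E'
from h import *
o=bot.get_obs();print(o["ee_pos"],o["tcp_rot"])
i=bot.camera_info("wrist");im=bot.camera("wrist")
print(world("wrist",(276,192),.023,i))
print(fit(im,i,*world("wrist",(276,192),.023,i)[:2],.023,.056,save="pics/f1.png"))
t=bot.camera("top");ti=bot.camera_info("top")
w=lambda u,v,z:world("top",(u,v),z)[:2]
for nm,uv,z,d in [("LH",(169,203),.036,.053),("SH",(213,250),.032,.038),("bez",(220,177),.016,.068),("LR",(285,223),.023,.056),("SR",(405,165),.019,.041),("cap",(354,238),.015,.053),("lens",(470,204),.01,.056)]:
    print(nm,fit(t,ti,*w(*uv,z),z,d,n="top"))
E
```

```text
[0.46773066 0.03728525 0.15941601] [-1.78008120e+02  1.55623259e-01  3.50932363e+00]
[0.46980829 0.08235415 0.023     ]
[5.83989e+01 4.66700e-01 8.43000e-02 5.42000e-02]
LH [42.829   0.5156  0.3924  0.054 ]
SH [4.51473e+01 3.96100e-01 2.59300e-01 3.64000e-02]
bez [43.1055  0.5916  0.2654  0.066 ]
LR [10.6231  0.4584  0.082   0.0542]
SR [ 5.5161e+01  6.2730e-01 -2.3360e-01  3.9000e-02]
cap [20.395   0.4298 -0.0973  0.051 ]
lens [ 5.42584e+01  5.24400e-01 -4.09200e-01  5.41000e-02]
```

View pics/f1.png

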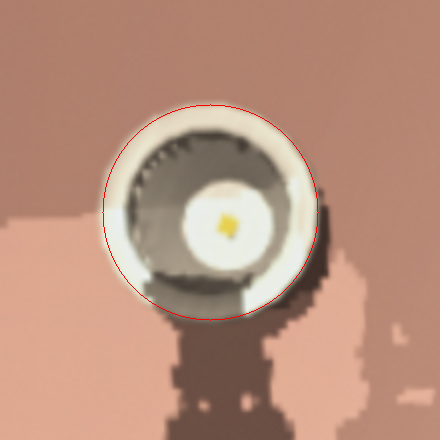

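The fit circle sits on the flange edge, at (0.467, 0.084). The arm lagged, so I'll let it settle.

```bash
echo '[{"finger_gap":0.085},{"finger_gap":0.085}]' | python3 -m pendant
python3 - <<'E'
from h import *
o=bot.get_obs();print(o["ee_pos"],o["tcp_rot"],o["q"],totool([.467,.084,.1]))
E
```

```text
time: 1.92
ee_pos: [0.4672, 0.0355, 0.1614]
tcp_rot: [-178.1, -0.0, 3.3]
wrist_force: [0.1, 0.6, -1.0]
opening: 0.0848
grasp_force: 0.0
[0.46716538 0.03545405 0.16136734] [-1.78062579e+02 -2.78282013e-03  3.32091226e+00] [  3.26492906  -7.04285861 -12.28063006  84.76133949   1.9374227
 179.94398478] [ 0.0026441  -0.04637159  0.06297119]
```

q6 hit its stop, because q6 = q1 + 180 − yaw. I'll work at yaw 90 instead, where tool x = world y, tool y = world x and z is down.

Converted, -0.046 m / 0.5 = -0.092, -0.04 m / 0.5 = -0.08, -35 degrees / 180 = -0.1944.

```bash
echo '[{"d":[0,-0.02,0],"turn":-0.0389,"finger_gap":0.085},{"d":[0,-0.04,0.02],"turn":-0.0778,"finger_gap":0.085},{"d":[0,-0.06,0.04],"turn":-0.1167,"finger_gap":0.085},{"d":[0,-0.08,0.04],"turn":-0.1556,"finger_gap":0.085},{"d":[0,-0.092,0.04],"turn":-0.1944,"finger_gap":0.085}]' | python3 -m pendant | grep -E 'ee|rot'
echo '[{"turn":-0.0389,"finger_gap":0.085},{"turn":-0.0778,"finger_gap":0.085},{"turn":-0.1167,"finger_gap":0.085},{"turn":-0.1556,"finger_gap":0.085},{"turn":-0.1944,"finger_gap":0.085}]' | python3 -m pendant | grep -E 'ee|rot'
echo '[{"turn":-0.0389,"finger_gap":0.085},{"turn":-0.0778,"finger_gap":0.085},{"turn":-0.1111,"finger_gap":0.085},{"turn":-0.1111,"finger_gap":0.085}]' | python3 -m pendant
python3 - <<'E'
from h import *
i=bot.camera_info("wrist");im=bot.camera("wrist"); cv2.imwrite("pics/w2.png",im)
print(fit(im,i,.467,.084,.023,.056,save="pics/f2.png"))
o=bot.get_obs();print(o["ee_pos"],o["tcp_rot"],o["q"])
E
```

```text
ee_pos: [0.4641, 0.0827, 0.1423]
tcp_rot: [-178.4, -1.1, 38.7]
ee_pos: [0.4646, 0.0821, 0.143]
tcp_rot: [-179.4, -1.8, 73.7]
time: 3.08
ee_pos: [0.4646, 0.0821, 0.1429]
tcp_rot: [180.0, -2.0, 93.6]
wrist_force: [-0.7, 0.4, -0.5]
opening: 0.0846
grasp_force: 0.0
[5.83596e+01 4.66900e-01 8.48000e-02 5.41000e-02]
[0.46458748 0.08216554 0.14283649] [179.99792497  -1.94991718  93.23123248] [  8.96050699  -6.67701503 -13.9937677   82.48645044   1.93996574
  95.7326418 ]
```

```bash
python3 - <<'E'
from h import *
print(totool([.467,.0845,.05]),totool([.467,.0845,.03]))
E
```

```text
[-0.00096536  0.00253691  0.09285751] [-0.00164587  0.00253618  0.11284592]
```

View pics/f2.png

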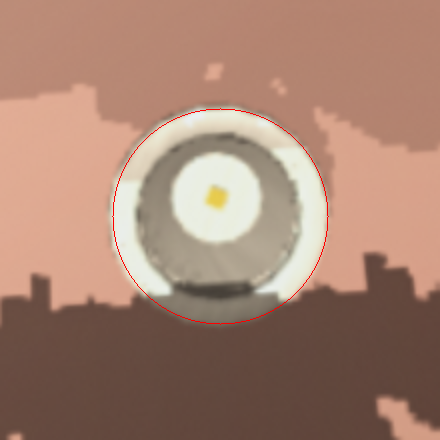

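The fit lies on the flange to within about 1 mm, so I'll go down round it.

Converted, 0.1 m / 0.5 = 0.2, 0.093 m / 0.5 = 0.186.

```bash
echo '[{"d":[0,0.005,0.06],"finger_gap":0.068},{"d":[-0.002,0.005,0.12],"finger_gap":0.068},{"d":[-0.002,0.005,0.17],"finger_gap":0.068},{"d":[-0.002,0.005,0.186],"finger_gap":0.068},{"d":[-0.002,0.005,0.2],"finger_gap":0.068}]' | python3 -m pendant 30
echo '[{"d":[0,0,0.014],"finger_gap":0.068},{"d":[0,0,0.022],"finger_gap":0.068},{"d":[0,0,0.028],"finger_gap":0.068},{"d":[0,0,0.032],"finger_gap":0.068}]' | python3 -m pendant | grep -E 'ee|force|open'
echo '[{"d":[0,0,0.004],"finger_gap":0.068},{"d":[0,0,0.004],"finger_gap":0.068}]' | python3 -m pendant|grep -E 'ee|force'
```

```text
time: 3.55
ee_pos: [0.4664, 0.0849, 0.0417]
tcp_rot: [-179.9, -1.9, 93.2]
wrist_force: [0.2, -0.4, 0.4]
opening: 0.0681
grasp_force: 0.0
ee_pos: [0.4674, 0.0858, 0.0269]
wrist_force: [-0.6, 0.6, -0.0]
opening: 0.0681
grasp_force: 0.0
ee_pos: [0.4671, 0.0859, 0.0245]
wrist_force: [0.2, 0.6, 0.1]
grasp_force: 0.0
```

Converted, 0.002 m / 0.5 = 0.004.

```bash
for k in 1 ; do echo '[{"d":[0,0,0.004],"finger_gap":0.068},{"d":[0,0,0.004],"finger_gap":0.068}]' | python3 -m pendant|grep -E 'ee|wrist_f'; done
echo '[{"d":[0,0,0.004],"finger_gap":0.068},{"d":[0,0,0.004],"finger_gap":0.068}]' | python3 -m pendant|grep -E 'ee|wrist_f'
echo '[{"d":[0,0,0.004],"finger_gap":0.068},{"d":[0,0,0.004],"finger_gap":0.068}]' | python3 -m pendant|grep -E 'ee|wrist_f'
```

```text
ee_pos: [0.467, 0.0859, 0.0223]
wrist_force: [-0.2, -1.0, -0.3]
ee_pos: [0.4668, 0.086, 0.0202]
wrist_force: [-0.1, -0.6, -0.2]
ee_pos: [0.467, 0.0861, 0.0182]
wrist_force: [0.7, 0.2, 0.0]
```

Converted, 0.001 m / 0.5 = 0.002.

```bash
echo '[{"d":[0,0,0.002],"finger_gap":0.068},{"d":[0,0,0.002],"finger_gap":0.068}]' | python3 -m pendant|grep -E 'ee|wrist_f'
echo '[{"d":[0,0,0.002],"finger_gap":0.068},{"d":[0,0,0.002],"finger_gap":0.068}]' | python3 -m pendant|grep -E 'ee|wrist_f'
echo '[{"d":[0,0,0.002],"finger_gap":0.068},{"d":[0,0,0.002],"finger_gap":0.068}]' | python3 -m pendant|grep -E 'ee|wrist_f'
```

```text
ee_pos: [0.467, 0.0861, 0.018]
wrist_force: [-2.6, -1.5, 5.5]
ee_pos: [0.4671, 0.0861, 0.0179]
wrist_force: [-7.6, -1.3, 16.2]
ee_pos: [0.4671, 0.0861, 0.0178]
wrist_force: [-10.5, -2.7, 26.1]
```

Touch gives the tips 18 mm ahead of the TCP at 68 mm opening, so about 20.5 mm at 56. I'll rise to put the tips level with the flange, then grip.

Converted, -0.0236 m / 0.5 = -0.0472, -0.012 m / 0.5 = -0.024.

```bash
echo '[{"d":[0,0,-0.024],"finger_gap":0.068},{"d":[0,0,-0.0472],"finger_gap":0.068},{"d":[0,0,-0.0472],"finger_gap":0.068}]' | python3 -m pendant | grep -E 'ee|wrist_f'
echo '[{"finger_gap":0.05},{"finger_gap":0.05},{"finger_gap":0.05},{"finger_gap":0.05}]' | python3 -m pendant 30 
echo '[{"finger_gap":0.05},{"finger_gap":0.05}]' | python3 -m pendant | grep -E 'open|force'
echo '[{"d":[0,0,-0.04],"finger_gap":0.05},{"d":[0,0,-0.1],"finger_gap":0.05},{"d":[0,0,-0.16],"finger_gap":0.05},{"d":[0,0,-0.16],"finger_gap":0.05}]' | python3 -m pendant
python3 - <<'E'
from h import *
i=bot.camera_info("wrist");im=bot.camera("wrist"); cv2.imwrite("pics/w3.png",im)
o=bot.get_obs();print(o["ee_pos"],o["tcp_rot"],o["wrist_force"],totool([.513,.386,.12]))
E
```

```text
ee_pos: [0.4683, 0.0855, 0.0415]
wrist_force: [0.1, -0.2, -0.1]
time: 5.63
ee_pos: [0.4676, 0.0854, 0.04]
tcp_rot: [179.9, -2.0, 93.4]
wrist_force: [-2.7, -1.3, 14.9]
opening: 0.0539
grasp_force: 28.8
wrist_force: [-3.3, -1.0, 12.7]
opening: 0.054
grasp_force: 28.8
time: 6.13
ee_pos: [0.4691, 0.0828, 0.1237]
tcp_rot: [179.7, -2.0, 93.4]
wrist_force: [0.0, -0.5, 0.5]
opening: 0.0536
grasp_force: 31.8
[0.46858314 0.08277602 0.12114944] [179.79819549  -1.97471845  93.38799662] [ 0.76485599 -0.00979937 -1.26276031] [0.29985129 0.06221808 0.01170791]
```

View pics/w3.png

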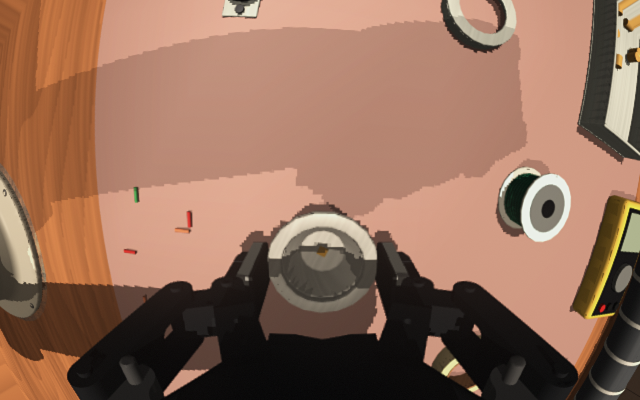

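The reflector is held level at (322,262). I'll move near the large housing and look at it before placing.

Converted, 0.19 m / 0.5 = 0.38, 0.04 m / 0.5 = 0.08.

```bash
echo '[{"d":[0.076,0.02,0],"finger_gap":0.05},{"d":[0.152,0.04,0],"finger_gap":0.05},{"d":[0.228,0.06,0],"finger_gap":0.05},{"d":[0.304,0.08,0],"finger_gap":0.05},{"d":[0.38,0.1,0],"finger_gap":0.05}]' | python3 -m pendant|grep ee
echo '[{"d":[0.06,0.024,0],"finger_gap":0.05},{"d":[0.06,0.024,0],"finger_gap":0.05},{"d":[0.06,0.024,0],"finger_gap":0.05}]' | python3 -m pendant
python3 - <<'E'
from h import *
i=bot.camera_info("wrist");im=bot.camera("wrist"); cv2.imwrite("pics/w4.png",im)
o=bot.get_obs();print(o["ee_pos"],o["tcp_rot"],o["wrist_force"])
p=o["ee_pos"]
print("held",fit(im,i,p[0],p[1],p[2]-.017,.056,s=.008,save="pics/f4h.png"))
print("LH",fit(im,i,.515,.390,.036,.053,save="pics/f4.png"),fit(im,i,.515,.390,.036,.048))
print("bez",fit(im,i,.593,.264,.016,.068))
print("SH",fit(im,i,.396,.262,.032,.038))
a=cv2.imread("pics/f4h.png");b=cv2.imread("pics/f4.png");n=max(a.shape[0],b.shape[0])
cv2.imwrite("pics/f4c.png",cv2.resize(np.hstack([cv2.resize(a,(n,n)),cv2.resize(b,(n,n))]),(800,400)))
E
```

```text
ee_pos: [0.5054, 0.2768, 0.1234]
time: 6.85
ee_pos: [0.5154, 0.3069, 0.1237]
tcp_rot: [-179.8, -1.9, 93.5]
wrist_force: [-0.1, -0.6, -0.8]
opening: 0.0535
grasp_force: 31.9
[0.51530459 0.30583748 0.12420666] [-179.80264647   -1.85843862   93.45221247] [-1.13828443 -0.52781153 -1.7598824 ]
held [42.9153  0.5152  0.3073  0.0541]
LH [5.67603e+01 5.17100e-01 3.95300e-01 5.20000e-02] [5.59172e+01 5.16900e-01 3.88900e-01 4.64000e-02]
bez [37.304   0.5923  0.2649  0.0661]
SH [4.70312e+01 3.95200e-01 2.71700e-01 3.70000e-02]
```

View pics/f4c.png

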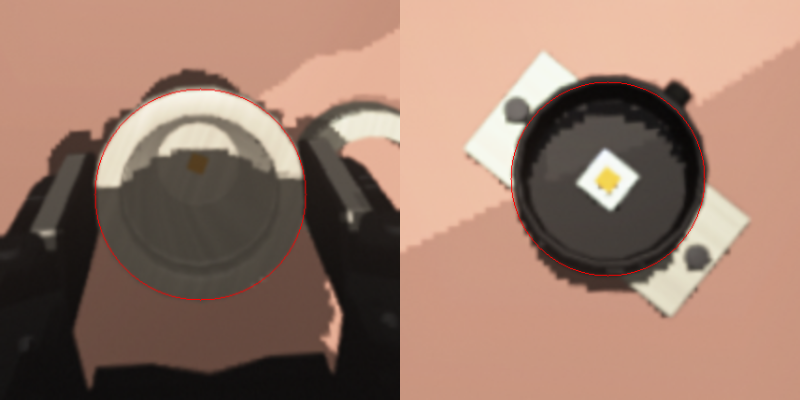

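The held reflector's centre is at TCP + (0, 1.5 mm). In the housing crop, the LED chip at (608,180) and the bracket holes at (515,110) and (697,257) give further centre cues. I'll cross-check them using all three cameras.

```bash
cat >> h.py <<'E'
def led(im,info,n,x0,y0,z=.0155,half=.012):
    res=.00025; o=ortho(im,info,x0,y0,z,2*half,res,n); g=o.min(2).astype(float)
    w=np.clip(o.max(2).astype(float)-(o.max(2).min()+o.max(2).max())/2,0,None); N=o.shape[0]; k=(np.arange(N)-N/2+.5)*res
    return (x0+(w.sum(0)*k).sum()/w.sum()).round(4),(y0-(w.sum(1)*k).sum()/w.sum()).round(4)
E
python3 - <<'E'
from h import *
ims={n:(bot.camera(n),bot.camera_info(n)) for n in("wrist","top","scene")}
for nm,x,y in(("LH",.515,.394),("SH",.396,.266)):
  for n,(im,i) in ims.items():
    a=led(im,i,n,x,y); a=led(im,i,n,*a,half=.009); a=led(im,i,n,*a,half=.009)
    print(nm,n,a, i["extrinsics"][:3,3].round(3))
im,i=ims["wrist"]
for z,d in((.036,.057),(.036,.053),(.034,.057)): print(fit(im,i,.517,.395,z,d,s=.006))
tiles=[cv2.resize(ortho(im,i,.517,.395,z,.1,.00025,n),(400,400)) for n,z in(("wrist",.003),("scene",.036)) for im,i in [ims[n]]]
cv2.imwrite("pics/t5.png",np.hstack(tiles))
E
```

```text
LH wrist (np.float64(0.5176), np.float64(0.397)) [0.512 0.372 0.244]
LH top (np.float64(0.5054), np.float64(0.4106)) [ 0.381 -0.014  1.088]
LH scene (np.float64(0.5177), np.float64(0.3972)) [ 1.056 -0.041  0.787]
SH wrist (np.float64(0.3957), np.float64(0.271)) [0.512 0.372 0.244]
SH top (np.float64(0.3955), np.float64(0.2731)) [ 0.381 -0.014  1.088]
SH scene (np.float64(0.3928), np.float64(0.2725)) [ 1.056 -0.041  0.787]
[52.5742  0.518   0.3949  0.055 ]
[5.67984e+01 5.17400e-01 3.94900e-01 5.22000e-02]
[53.9832  0.5179  0.3955  0.055 ]h.py:43: RuntimeWarning: overflow encountered in scalar add
  w=np.clip(o.max(2).astype(float)-(o.max(2).min()+o.max(2).max())/2,0,None); N=o.shape[0]; k=(np.arange(N)-N/2+.5)*res
```

View pics/t5.png

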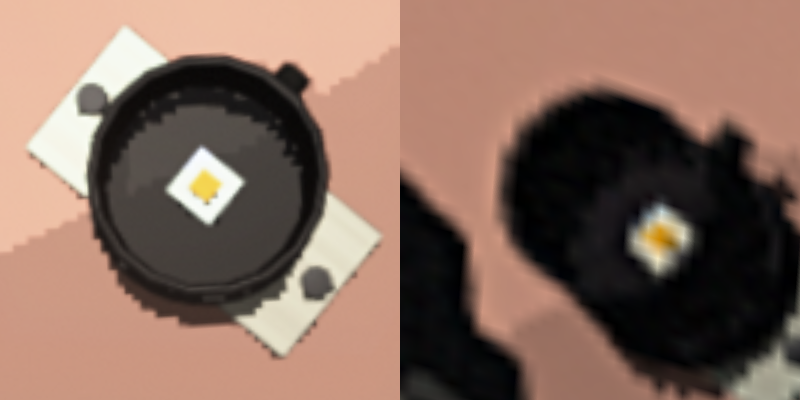

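LED: wrist (0.5176, 0.3970) and scene (0.5177, 0.3972). The rim fit gives y 0.395 and the bracket holes give 0.3973, so I take (0.5177, 0.3963). The small housing's LED is at about (0.395, 0.272). Next I move over and lower.

```bash
python3 - <<'E'
from h import *
print(totool([.5177,.3958,.09]),totool([.5177,.3958,.062]),bot.get_obs()["ee_pos"])
E
```

```text
[0.08961934 0.00727985 0.03880807] [0.08868171 0.00732275 0.06679233] [0.51577061 0.304665   0.12579634]
```

```bash
cat >> h.py <<'E'
def pose(k=8):
    P=[];Q=[]
    for _ in range(k): o=bot.get_obs();P.append(o["ee_pos"]);r=np.array(o["tcp_rot"]);r[0]%=360;Q.append(r);bot.camera("top")
    return np.mean(P,0),np.mean(Q,0),np.std(P,0)
def tt(p,k=8):
    from scipy.spatial.transform import Rotation as R
    a,b,s=pose(k); print("pose",a.round(4),b.round(2),s.round(4)); return R.from_euler("xyz",b,degrees=True).inv().apply(np.array(p)-a).round(4)
E
python3 - <<'E'
from h import *
print(tt([.5177,.3958,.09]))
E
```

```text
pose [0.5161 0.305  0.1265] [180.03  -1.95  93.33] [0.0001 0.0003 0.0003]
[0.0893 0.0069 0.0395]
```

Converted, 0.0893 m / 0.5 = 0.1786, 0.0395 m / 0.5 = 0.079.

```bash
echo '[{"d":[0.06,0.0138,0],"finger_gap":0.05},{"d":[0.12,0.0138,0.01],"finger_gap":0.05},{"d":[0.1786,0.0138,0.04],"finger_gap":0.05},{"d":[0.1786,0.0138,0.079],"finger_gap":0.05},{"d":[0.1786,0.0138,0.079],"finger_gap":0.05}]' | python3 -m pendant | grep -E 'ee|force'
python3 - <<'E'
from h import *
print(tt([.5177,.3958,.06],5))
E
```

```text
ee_pos: [0.5158, 0.397, 0.0857]
wrist_force: [0.2, -1.5, -2.2]
grasp_force: 32.0
pose [0.517  0.3963 0.0889] [180.14  -1.88  93.41] [0.0008 0.0004 0.002 ]
[-0.0015  0.0007  0.0289]
```

Converted, 0.026 m / 0.5 = 0.052, 0.022 m / 0.5 = 0.044.

```bash
echo '[{"d":[0,0.001,0.016],"finger_gap":0.05},{"d":[-0.002,0.0014,0.032],"finger_gap":0.05},{"d":[-0.002,0.0014,0.044],"finger_gap":0.05},{"d":[-0.002,0.0014,0.052],"finger_gap":0.05},{"d":[-0.002,0.0014,0.052],"finger_gap":0.05}]' | python3 -m pendant | grep -E 'ee|force'
echo '[{"d":[0,0,0.002],"finger_gap":0.05},{"d":[0,0,0.002],"finger_gap":0.05},{"d":[0,0,0.004],"finger_gap":0.05},{"d":[0,0,0.004],"finger_gap":0.05}]' | python3 -m pendant | grep -E 'ee|force'
echo '[{"d":[0,0,0.002],"finger_gap":0.05},{"d":[0,0,0.002],"finger_gap":0.05}]' | python3 -m pendant | grep -E 'ee|wrist_f'
```

```text
ee_pos: [0.5178, 0.3961, 0.0624]
wrist_force: [-0.2, 1.0, -1.0]
grasp_force: 32.0
ee_pos: [0.5183, 0.3967, 0.0621]
wrist_force: [0.1, -0.2, -0.9]
grasp_force: 32.0
ee_pos: [0.5183, 0.3967, 0.0609]
wrist_force: [0.6, 0.7, -1.3]
```

Converted, 0.001 m / 0.5 = 0.002.

```bash
echo '[{"d":[0,0,0.002],"finger_gap":0.05},{"d":[0,0,0.002],"finger_gap":0.05}]' | python3 -m pendant | grep -E 'ee|wrist_f'
echo '[{"d":[0,0,0.002],"finger_gap":0.05},{"d":[0,0,0.002],"finger_gap":0.05}]' | python3 -m pendant | grep -E 'ee|wrist_f'
echo '[{"d":[0,0,0.002],"finger_gap":0.05},{"d":[0,0,0.002],"finger_gap":0.05}]' | python3 -m pendant | grep -E 'ee|wrist_f'
```

```text
ee_pos: [0.5183, 0.3968, 0.0599]
wrist_force: [0.5, 0.5, 0.2]
ee_pos: [0.5183, 0.397, 0.0592]
wrist_force: [-1.0, 1.2, 1.6]
ee_pos: [0.5184, 0.3972, 0.0587]
wrist_force: [-1.0, 0.6, 3.3]
```

Converted, 0.001 m / 0.5 = 0.002.

```bash
echo '[{"d":[0,0,0.002],"finger_gap":0.05},{"d":[0,0,0.002],"finger_gap":0.05}]' | python3 -m pendant | grep -E 'ee|wrist_f'
echo '[{"d":[0,0,0.002],"finger_gap":0.05},{"d":[0,0,0.002],"finger_gap":0.05}]' | python3 -m pendant | grep -E 'ee|wrist_f'
python3 - <<'E'
from h import *
i=bot.camera_info("wrist");im=bot.camera("wrist"); cv2.imwrite("pics/w6.png",im[150:400,180:460].repeat(2,0).repeat(2,1))
E
```

```text
ee_pos: [0.5184, 0.3974, 0.0583]
wrist_force: [-3.2, 0.5, 7.3]
ee_pos: [0.5185, 0.3974, 0.0582]
wrist_force: [-4.2, -0.6, 13.7]
```

View pics/w6.png

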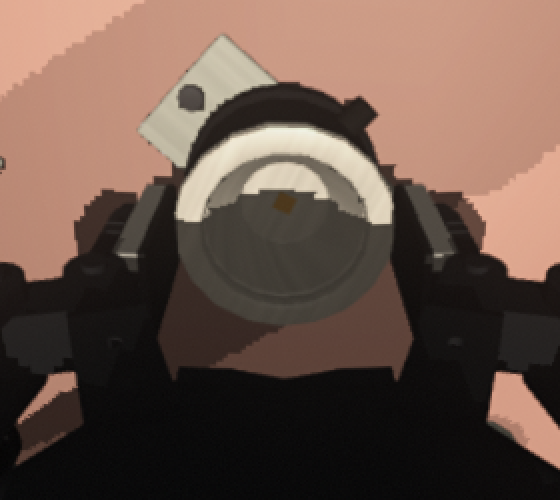

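It is seated: contact starts at 0.059 and it is home at TCP 0.0582, against 0.058 expected. I'll relieve the press, open, retreat and check.

Units first: shifts go in shares of 500 mm and turns go in shares of 180 degrees. So -0.002 m / 0.5 = -0.004, -0.001 m / 0.5 = -0.002.

```bash
echo '[{"d":[0,0,-0.002],"finger_gap":0.05},{"d":[0,0,-0.004],"finger_gap":0.053},{"d":[0,0,-0.004],"finger_gap":0.058},{"d":[0,0,-0.004],"finger_gap":0.07},{"d":[0,0,-0.004],"finger_gap":0.08}]' | python3 -m pendant | grep -E 'ee|force|open'
echo '[{"d":[0,0,-0.02],"finger_gap":0.085},{"d":[0,0,-0.08],"finger_gap":0.085},{"d":[-0.04,0,-0.14],"finger_gap":0.085},{"d":[-0.12,0,-0.15],"finger_gap":0.085},{"d":[-0.12,0,-0.15],"finger_gap":0.085}]' | python3 -m pendant | grep -E 'ee|force|time'
python3 - <<'E'
from h import *
print(pose(5)[0])
i=bot.camera_info("wrist");im=bot.camera("wrist")
print(fit(im,i,.518,.396,.041,.056,s=.006,save="pics/f7.png"),fit(im,i,.518,.396,.041,.041,s=.006))
print("bez",fit(im,i,.593,.264,.016,.068))
print(tt([.524,-.409,.16],1))
E
```

```text
ee_pos: [0.5182, 0.3964, 0.0574]
wrist_force: [-0.2, -0.3, 0.2]
opening: 0.0794
grasp_force: 0.0
time: 10.75
ee_pos: [0.5233, 0.3306, 0.1346]
wrist_force: [-0.8, -1.3, -0.8]
grasp_force: 0.0
[0.52261489 0.33289463 0.13243346]
[51.7671  0.5177  0.3974  0.054 ] [6.000e+01 5.182e-01 3.975e-01 4.190e-02]
bez [35.684   0.5923  0.265   0.067 ]
pose [0.5217 0.3349 0.1303] [180.08  -1.93  93.43] [0. 0. 0.]
[-0.7413 -0.0423 -0.0546]
```

View pics/f7.png

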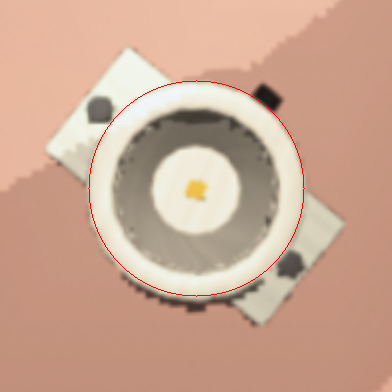

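The large reflector is seated level at (0.518, 0.3975). Next is the large lens.

Converted, -0.19 m / 0.5 = -0.38, -0.152 m / 0.5 = -0.304.

```bash
echo '[{"d":[-0.076,-0.004,-0.006],"finger_gap":0.085},{"d":[-0.152,-0.008,-0.012],"finger_gap":0.085},{"d":[-0.228,-0.012,-0.018],"finger_gap":0.085},{"d":[-0.304,-0.016,-0.024],"finger_gap":0.085},{"d":[-0.38,-0.02,-0.03],"finger_gap":0.085}]' | python3 -m pendant | grep ee
echo '[{"d":[-0.076,-0.004,-0.006],"finger_gap":0.085},{"d":[-0.152,-0.008,-0.012],"finger_gap":0.085},{"d":[-0.228,-0.012,-0.018],"finger_gap":0.085},{"d":[-0.304,-0.016,-0.024],"finger_gap":0.085},{"d":[-0.38,-0.02,-0.03],"finger_gap":0.085}]' | python3 -m pendant | grep ee
echo '[{"d":[-0.076,-0.004,-0.006],"finger_gap":0.085},{"d":[-0.152,-0.008,-0.012],"finger_gap":0.085},{"d":[-0.228,-0.012,-0.018],"finger_gap":0.085},{"d":[-0.304,-0.016,-0.024],"finger_gap":0.085},{"d":[-0.38,-0.02,-0.03],"finger_gap":0.085}]' | python3 -m pendant | grep ee
echo '[{"d":[-0.076,-0.004,-0.004],"finger_gap":0.085},{"d":[-0.152,-0.008,-0.008],"finger_gap":0.085},{"d":[-0.228,-0.012,-0.012],"finger_gap":0.085},{"d":[-0.304,-0.018,-0.016],"finger_gap":0.085},{"d":[-0.34,-0.022,-0.02],"finger_gap":0.085}]' | python3 -m pendant | grep ee
echo '[{"finger_gap":0.085},{"finger_gap":0.085}]' | python3 -m pendant
python3 - <<'E'
from h import *
i=bot.camera_info("wrist");im=bot.camera("wrist");cv2.imwrite("pics/w8.png",im)
print("lens",fit(im,i,.524,-.409,.01,.056,save="pics/f8.png"))
print("orange?",fit(im,i,*world("top",(467,170),.01)[:2],.01,.056))
E
```

```text
ee_pos: [0.5228, 0.1428, 0.139]
ee_pos: [0.5244, -0.0482, 0.1478]
ee_pos: [0.5258, -0.239, 0.1562]
ee_pos: [0.5246, -0.4116, 0.1592]
time: 12.93
ee_pos: [0.525, -0.4086, 0.1595]
tcp_rot: [-179.9, -2.0, 93.3]
wrist_force: [-0.8, 1.2, 0.5]
opening: 0.0852
grasp_force: 0.0
lens [ 5.9732e+01  5.2440e-01 -4.1060e-01  5.4400e-02]
orange? [42.2177  0.6155 -0.4028  0.0572]
```

```bash
python3 - <<'E'
from h import *
print(tt([.5244,-.410,.0245],5))
E
```

```text
pose [ 0.5253 -0.4071  0.1604] [180.06  -1.98  93.45] [0.0001 0.0003 0.0004]
[-0.0075 -0.001   0.1357]
```

Converted, 0.1357 m / 0.5 = 0.2714, 0.125 m / 0.5 = 0.25.

```bash
echo '[{"d":[-0.004,-0.002,0.07],"finger_gap":0.068},{"d":[-0.008,-0.002,0.14],"finger_gap":0.068},{"d":[-0.012,-0.002,0.2],"finger_gap":0.068},{"d":[-0.015,-0.002,0.25],"finger_gap":0.068},{"d":[-0.015,-0.002,0.2714],"finger_gap":0.068}]' | python3 -m pendant 30 | grep ee
echo '[{"finger_gap":0.068},{"finger_gap":0.068},{"finger_gap":0.05},{"finger_gap":0.05},{"finger_gap":0.05}]' | python3 -m pendant  | grep -E 'ee|force|open'
echo '[{"finger_gap":0.05},{"finger_gap":0.05},{"finger_gap":0.05}]' | python3 -m pendant | grep -E 'ee|open|force'
```

```text
ee_pos: [0.5228, -0.4094, 0.0208]
ee_pos: [0.5252, -0.4118, 0.0276]
wrist_force: [-0.7, 2.7, 8.0]
opening: 0.0531
grasp_force: 31.2
ee_pos: [0.5252, -0.4118, 0.0276]
wrist_force: [-0.0, 1.4, 7.5]
opening: 0.0529
grasp_force: 31.2
```

Converted, -0.09 m / 0.5 = -0.18, -0.06 m / 0.5 = -0.12.

```bash
echo '[{"d":[0,0,-0.04],"finger_gap":0.05},{"d":[0,0,-0.12],"finger_gap":0.05},{"d":[0,0,-0.18],"finger_gap":0.05},{"d":[0,0,-0.18],"finger_gap":0.05},{"d":[0,0,-0.18],"finger_gap":0.05}]' | python3 -m pendant | grep -E 'ee|force|open'
python3 - <<'E'
from h import *
p=pose(5)[0]; print(p)
i=bot.camera_info("wrist");im=bot.camera("wrist");cv2.imwrite("pics/w9.png",im[150:400,180:460].repeat(2,0).repeat(2,1))
for dz in (.0145,.0176,.02): print(dz,fit(im,i,p[0],p[1],p[2]-dz,.056,s=.008)-np.r_[0,p[:2],0])
print(tt([.518,.3974-.09,.16],1))
E
```

```text
ee_pos: [0.5255, -0.4152, 0.1183]
wrist_force: [-0.2, -1.1, -0.4]
opening: 0.0534
grasp_force: 31.9
[ 0.52442415 -0.41436497  0.11519622]
0.0145 [ 5.18194000e+01 -1.02414657e-03  4.66497246e-03  5.40000000e-02]
0.0176 [ 5.80261000e+01 -9.24146567e-04  2.76497246e-03  5.40000000e-02]
0.02 [ 5.93857000e+01 -5.24146567e-04  1.66497246e-03  5.42000000e-02]
pose [ 0.5238 -0.4138  0.1134] [180.12  -2.03  93.39] [0. 0. 0.]
[ 0.7215  0.0368 -0.0211]
```

View pics/w9.png

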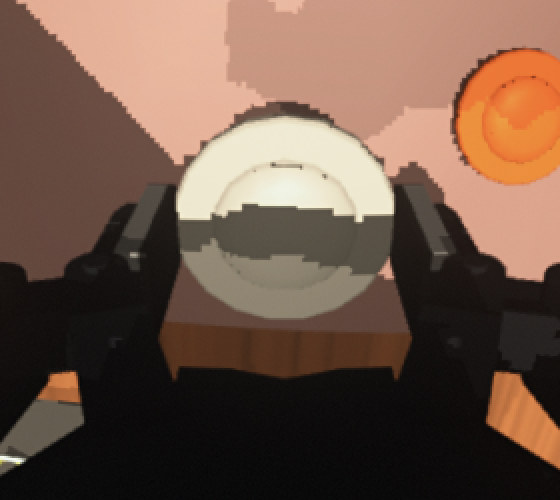

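The lens is held level at (285,218) in the crop, and the orange look-alike at (518,115) is untouched. Now back to the large housing.

Converted, 0.19 m / 0.5 = 0.38, 0.152 m / 0.5 = 0.304.

```bash
echo '[{"d":[0.076,0.004,-0.004],"finger_gap":0.05},{"d":[0.152,0.008,-0.008],"finger_gap":0.05},{"d":[0.228,0.012,-0.012],"finger_gap":0.05},{"d":[0.304,0.016,-0.016],"finger_gap":0.05},{"d":[0.38,0.02,-0.02],"finger_gap":0.05}]' | python3 -m pendant | grep ee
echo '[{"d":[0.076,0.004,-0.002],"finger_gap":0.05},{"d":[0.152,0.008,-0.004],"finger_gap":0.05},{"d":[0.228,0.012,-0.006],"finger_gap":0.05},{"d":[0.304,0.016,-0.008],"finger_gap":0.05},{"d":[0.38,0.02,-0.01],"finger_gap":0.05}]' | python3 -m pendant | grep ee
echo '[{"d":[0.076,0.004,0],"finger_gap":0.05},{"d":[0.152,0.008,0],"finger_gap":0.05},{"d":[0.228,0.012,0],"finger_gap":0.05},{"d":[0.304,0.016,0],"finger_gap":0.05},{"d":[0.38,0.02,0],"finger_gap":0.05}]' | python3 -m pendant | grep ee
echo '[{"d":[0.076,0.004,0],"finger_gap":0.05},{"d":[0.152,0.006,0],"finger_gap":0.05},{"d":[0.228,0.006,0],"finger_gap":0.05},{"d":[0.304,0.006,0],"finger_gap":0.05},{"d":[0.38,0.006,0.02],"finger_gap":0.05}]' | python3 -m pendant | grep ee
echo '[{"finger_gap":0.05},{"finger_gap":0.05}]' | python3 -m pendant | grep -E 'ee|force|open|time'
python3 - <<'E'
from h import *
print(tt([.518,.3962,.085],5))
E
```

```text
ee_pos: [0.5225, -0.2227, 0.1307]
ee_pos: [0.5212, -0.0326, 0.1424]
ee_pos: [0.52, 0.1576, 0.1489]
ee_pos: [0.5123, 0.348, 0.147]
time: 16.92
ee_pos: [0.5113, 0.3474, 0.144]
wrist_force: [0.2, -1.6, -1.0]
opening: 0.053
grasp_force: 31.9
pose [0.512  0.3458 0.145 ] [180.09  -1.91  93.42] [0.0005 0.0009 0.0006]
[0.048  0.0091 0.0616]
```

Converted, 0.0616 m / 0.5 = 0.1232, 0.055 m / 0.5 = 0.11.

```bash
echo '[{"d":[0.048,0.009,0.02],"finger_gap":0.05},{"d":[0.096,0.0182,0.06],"finger_gap":0.05},{"d":[0.096,0.0182,0.11],"finger_gap":0.05},{"d":[0.096,0.0182,0.1232],"finger_gap":0.05},{"d":[0.096,0.0182,0.1232],"finger_gap":0.05}]' | python3 -m pendant | grep ee
python3 - <<'E'
from h import *
print(tt([.518,.3962,.066],5))
i=bot.camera_info("wrist");im=bot.camera("wrist")
print(fit(im,i,.518,.397,.0875-.0275+.01-.002,.056,s=.008))
E
```

```text
ee_pos: [0.5176, 0.3947, 0.0834]
pose [0.5186 0.3954 0.0861] [180.04  -1.94  93.33] [0.0006 0.0005 0.0016]
[ 0.0002 -0.0005  0.0202]
[42.4956  0.5191  0.3965  0.0545]
```

Converted, 0.021 m / 0.5 = 0.042, 0.018 m / 0.5 = 0.036.

```bash
echo '[{"d":[0,-0.001,0.012],"finger_gap":0.05},{"d":[0.0014,-0.001,0.024],"finger_gap":0.05},{"d":[0.002,-0.001,0.036],"finger_gap":0.05},{"d":[0.002,-0.001,0.042],"finger_gap":0.05},{"d":[0.002,-0.001,0.042],"finger_gap":0.05}]' | python3 -m pendant | grep -E 'ee|wrist_f'
echo '[{"d":[0,0,0.002],"finger_gap":0.05},{"d":[0,0,0.002],"finger_gap":0.05},{"d":[0,0,0.002],"finger_gap":0.05}]' | python3 -m pendant | grep -E 'ee|wrist_f'
echo '[{"d":[0,0,0.002],"finger_gap":0.05},{"d":[0,0,0.002],"finger_gap":0.05},{"d":[0,0,0.002],"finger_gap":0.05}]' | python3 -m pendant | grep -E 'ee|wrist_f'
```

```text
ee_pos: [0.5174, 0.3979, 0.0639]
wrist_force: [0.4, 0.4, -0.3]
ee_pos: [0.5176, 0.398, 0.0636]
wrist_force: [-1.6, -1.0, 2.1]
ee_pos: [0.5177, 0.3981, 0.0636]
wrist_force: [-2.4, -2.6, 7.6]
```

Contact comes at 0.0636, the expected home height. I'll release and check.

Converted, -0.002 m / 0.5 = -0.004, -0.001 m / 0.5 = -0.002.

```bash
echo '[{"d":[0,0,-0.002],"finger_gap":0.05},{"d":[0,0,-0.004],"finger_gap":0.053},{"d":[0,0,-0.004],"finger_gap":0.058},{"d":[0,0,-0.004],"finger_gap":0.07},{"d":[0,0,-0.004],"finger_gap":0.08}]' | python3 -m pendant | grep -E 'ee|force|open'
echo '[{"d":[0,0,-0.02],"finger_gap":0.085},{"d":[0,0,-0.08],"finger_gap":0.085},{"d":[-0.04,0.02,-0.14],"finger_gap":0.085},{"d":[-0.12,0.06,-0.15],"finger_gap":0.085},{"d":[-0.18,0.1,-0.15],"finger_gap":0.085}]' | python3 -m pendant | grep -E 'time'
echo '[{"d":[-0.04,0.02,0],"finger_gap":0.085},{"d":[-0.04,0.02,0],"finger_gap":0.085},{"d":[-0.04,0.02,0],"finger_gap":0.085}]' | python3 -m pendant|grep ee
python3 - <<'E'
from h import *
P=tt([.592,.265,.06],5)
i=bot.camera_info("wrist");im=bot.camera("wrist")
print(fit(im,i,.518,.397,.046,.056,s=.008,save="pics/f10.png"), fit(im,i,.518,.397,.0475,.036,s=.008))
print("bez",fit(im,i,.592,.265,.016,.068,s=.01,save="pics/f10b.png"),fit(im,i,.592,.265,.016,.046,s=.01),P)
a,b=[cv2.resize(cv2.imread(f"pics/{n}.png"),(400,400)) for n in("f10","f10b")]; cv2.imwrite("pics/f10c.png",np.hstack([a,b]))
E
```

```text
ee_pos: [0.5178, 0.398, 0.0645]
wrist_force: [-0.8, -0.1, -0.5]
opening: 0.079
grasp_force: 0.0
time: 19.63
ee_pos: [0.5851, 0.288, 0.1365]
pose [0.5844 0.2894 0.1363] [180.03  -1.97  93.38] [0.0005 0.0008 0.0001]
[5.99412e+01 5.18000e-01 3.98800e-01 5.45000e-02] [25.4766  0.5253  0.3893  0.038 ]
bez [41.7241  0.5924  0.2648  0.0664] [5.26618e+01 5.92300e-01 2.65100e-01 4.66000e-02] [-0.0274  0.0062  0.0754]
```

The lens fits at (0.518, 0.3988) at its seated height, with a sharp score and the diameter as expected. Next is the bezel at (0.592, 0.265).

Converted, 0.1144 m / 0.5 = 0.2288, 0.0062 m / 0.5 = 0.0124.

```bash
echo '[{"d":[-0.03,0.0124,0.04],"finger_gap":0.083},{"d":[-0.054,0.0124,0.09],"finger_gap":0.083},{"d":[-0.055,0.0124,0.15],"finger_gap":0.083},{"d":[-0.057,0.0124,0.2],"finger_gap":0.083},{"d":[-0.057,0.0124,0.2288],"finger_gap":0.083}]' | python3 -m pendant 30 | grep ee
echo '[{"finger_gap":0.083},{"finger_gap":0.083},{"finger_gap":0.06},{"finger_gap":0.06},{"finger_gap":0.06}]' | python3 -m pendant  | grep -E 'ee|force|open'
echo '[{"finger_gap":0.06},{"finger_gap":0.06},{"finger_gap":0.06}]' | python3 -m pendant | grep -E 'ee|open|force'
```

```text
ee_pos: [0.5903, 0.2649, 0.0172]
ee_pos: [0.5928, 0.2658, 0.023]
wrist_force: [-2.4, -0.9, 7.4]
opening: 0.0674
grasp_force: 33.8
ee_pos: [0.5928, 0.2658, 0.0229]
wrist_force: [-1.1, 1.0, 6.5]
opening: 0.0676
grasp_force: 33.8
```

Converted, -0.085 m / 0.5 = -0.17, -0.06 m / 0.5 = -0.12.

```bash
echo '[{"d":[0,0,-0.04],"finger_gap":0.06},{"d":[0,0,-0.12],"finger_gap":0.06},{"d":[0,0,-0.17],"finger_gap":0.06},{"d":[0.07,-0.04,-0.17],"finger_gap":0.06},{"d":[0.12,-0.08,-0.17],"finger_gap":0.06}]' | python3 -m pendant | grep -E 'ee'
echo '[{"finger_gap":0.06},{"finger_gap":0.06},{"finger_gap":0.06}]' | python3 -m pendant | grep -E 'ee|force|open'
python3 - <<'E'
from h import *
p=pose(5)[0]; print(p)
i=bot.camera_info("wrist");im=bot.camera("wrist");cv2.imwrite("pics/w11.png",im)
for d in (.068,.046): print(fit(im,i,p[0],p[1],p[2]-.007,d,s=.008)-np.r_[0,p[:2],0])
print(fit(im,i,.518,.398,.046,.056,s=.008))
print(tt([.518,.398,.090],1))
E
```

```text
ee_pos: [0.5503, 0.3208, 0.1112]
ee_pos: [0.5489, 0.3198, 0.1083]
wrist_force: [-0.4, -0.4, 0.1]
opening: 0.0672
grasp_force: 34.1
[0.54917384 0.31924523 0.10781689]
[ 4.81121000e+01  2.61635389e-05 -1.14522518e-03  6.61000000e-02]
[ 4.81250000e+01 -1.73836461e-04  4.54774821e-04  4.44000000e-02]
[5.61784e+01 5.17500e-01 3.99300e-01 5.44000e-02]
pose [0.5491 0.319  0.1074] [180.04  -1.94  93.33] [0. 0. 0.]
[ 0.08   -0.0265  0.0202]
```

Converted, 0.08 m / 0.5 = 0.16, 0.07 m / 0.5 = 0.14.

```bash
echo '[{"d":[0.076,-0.026,0],"finger_gap":0.06},{"d":[0.14,-0.05,0.01],"finger_gap":0.06},{"d":[0.16,-0.053,0.03],"finger_gap":0.06},{"d":[0.16,-0.053,0.0404],"finger_gap":0.06},{"d":[0.16,-0.053,0.0404],"finger_gap":0.06}]' | python3 -m pendant | grep ee
python3 - <<'E'
from h import *
print(tt([.518,.3982,.060],6))
E
```

```text
ee_pos: [0.5168, 0.3982, 0.0881]
pose [0.5177 0.3977 0.0897] [180.07  -1.91  93.36] [0.0005 0.0002 0.0009]
[-0.0005  0.0004  0.0297]
```

Converted, 0.02 m / 0.5 = 0.04, 0.015 m / 0.5 = 0.03.

```bash
echo '[{"d":[0,0.0008,0.01],"finger_gap":0.06},{"d":[0,0.0008,0.02],"finger_gap":0.06},{"d":[0,0.0008,0.03],"finger_gap":0.06},{"d":[0,0.0008,0.04],"finger_gap":0.06},{"d":[0,0.0008,0.04],"finger_gap":0.06}]' | python3 -m pendant | grep -E 'ee|wrist_f'
echo '[{"d":[0,0,0.004],"finger_gap":0.06},{"d":[0,0,0.008],"finger_gap":0.06},{"d":[0,0,0.012],"finger_gap":0.06},{"d":[0,0,0.012],"finger_gap":0.06}]' | python3 -m pendant | grep -E 'ee|wrist_f'
echo '[{"d":[0,0,0.004],"finger_gap":0.06},{"d":[0,0,0.008],"finger_gap":0.06},{"d":[0,0,0.01],"finger_gap":0.06},{"d":[0,0,0.01],"finger_gap":0.06}]' | python3 -m pendant | grep -E 'ee|wrist_f'
```

```text
ee_pos: [0.5172, 0.3989, 0.0684]
wrist_force: [0.5, 0.3, -0.8]
ee_pos: [0.5177, 0.3995, 0.0638]
wrist_force: [0.7, -0.3, 0.5]
ee_pos: [0.5176, 0.3996, 0.0588]
wrist_force: [-0.1, -0.1, -0.7]
```

Converted, 0.001 m / 0.5 = 0.002.

```bash
echo '[{"d":[0,0,0.002],"finger_gap":0.06},{"d":[0,0,0.002],"finger_gap":0.06},{"d":[0,0,0.002],"finger_gap":0.06}]' | python3 -m pendant | grep -E 'ee|wrist_f'
echo '[{"d":[0,0,0.002],"finger_gap":0.06},{"d":[0,0,0.002],"finger_gap":0.06},{"d":[0,0,0.002],"finger_gap":0.06}]' | python3 -m pendant | grep -E 'ee|wrist_f'
echo '[{"d":[0,0,0.002],"finger_gap":0.06},{"d":[0,0,0.002],"finger_gap":0.06},{"d":[0,0,0.002],"finger_gap":0.06}]' | python3 -m pendant | grep -E 'ee|wrist_f'
echo '[{"d":[0,0,0.002],"finger_gap":0.06},{"d":[0,0,0.002],"finger_gap":0.06},{"d":[0,0,0.002],"finger_gap":0.06}]' | python3 -m pendant | grep -E 'ee|wrist_f'
```

```text
ee_pos: [0.5178, 0.3997, 0.0581]
wrist_force: [-0.4, -0.7, 0.2]
ee_pos: [0.5177, 0.3998, 0.0571]
wrist_force: [0.3, 0.7, -1.0]
ee_pos: [0.5178, 0.3998, 0.0562]
wrist_force: [-0.1, 0.0, -0.1]
ee_pos: [0.5178, 0.3998, 0.056]
wrist_force: [-1.3, -2.5, 5.7]
```

The bezel is home at exactly 0.056. I'll release, check, and head for the small reflector.

Converted, -0.001 m / 0.5 = -0.002, -0.0005 m / 0.5 = -0.001.

```bash
echo '[{"d":[0,0,-0.001],"finger_gap":0.06},{"d":[0,0,-0.002],"finger_gap":0.065},{"d":[0,0,-0.002],"finger_gap":0.072},{"d":[0,0,-0.002],"finger_gap":0.085},{"d":[0,0,-0.002],"finger_gap":0.085}]' | python3 -m pendant | grep -E 'ee|force|open'
echo '[{"d":[0,0,-0.02],"finger_gap":0.085},{"d":[0,0,-0.08],"finger_gap":0.085},{"d":[-0.04,0.02,-0.14],"finger_gap":0.085},{"d":[-0.116,0.03,-0.15],"finger_gap":0.085},{"d":[-0.116,0.03,-0.15],"finger_gap":0.085}]' | python3 -m pendant | grep -E 'time'
python3 - <<'E'
from h import *
print(tt([.627,-.234,.16],4))
i=bot.camera_info("wrist");im=bot.camera("wrist");cv2.imwrite("pics/w12.png",im)
print(fit(im,i,.518,.398,.049,.068,s=.006),fit(im,i,.518,.398,.049,.046,s=.006))
E
```

```text
ee_pos: [0.5178, 0.3998, 0.056]
wrist_force: [-0.8, -0.0, -0.4]
opening: 0.085
grasp_force: 0.0
time: 25.92
pose [0.5375 0.3386 0.1312] [179.9   -2.    93.27] [0.0008 0.0012 0.0013]
[-0.5754  0.0567 -0.0487]
[51.0984  0.5176  0.3986  0.066 ] [5.78945e+01 5.18100e-01 3.98200e-01 4.42000e-02]
```

Converted, -0.19 m / 0.5 = -0.38, -0.003 m / 0.5 = -0.006.

```bash
echo '[{"d":[-0.076,0.008,-0.006],"finger_gap":0.085},{"d":[-0.152,0.016,-0.012],"finger_gap":0.085},{"d":[-0.228,0.024,-0.018],"finger_gap":0.085},{"d":[-0.304,0.032,-0.024],"finger_gap":0.085},{"d":[-0.38,0.04,-0.03],"finger_gap":0.085}]' | python3 -m pendant | grep ee
echo '[{"d":[-0.076,0.008,-0.006],"finger_gap":0.085},{"d":[-0.152,0.016,-0.012],"finger_gap":0.085},{"d":[-0.228,0.024,-0.018],"finger_gap":0.085},{"d":[-0.304,0.032,-0.024],"finger_gap":0.085},{"d":[-0.38,0.04,-0.03],"finger_gap":0.085}]' | python3 -m pendant | grep ee
echo '[{"d":[-0.076,0.008,-0.006],"finger_gap":0.07},{"d":[-0.152,0.016,-0.012],"finger_gap":0.07},{"d":[-0.228,0.024,-0.018],"finger_gap":0.07},{"d":[-0.304,0.03,-0.024],"finger_gap":0.07},{"d":[-0.38,0.034,-0.03],"finger_gap":0.07}]' | python3 -m pendant | grep ee
echo '[{"finger_gap":0.06},{"finger_gap":0.06},{"finger_gap":0.06}]' | python3 -m pendant | grep -E 'ee|time'
python3 - <<'E'
from h import *
i=bot.camera_info("wrist");im=bot.camera("wrist");cv2.imwrite("pics/w13.png",im)
c=fit(im,i,.627,-.234,.019,.041);print(c, fit(im,i,.627,-.234,.019,.027))
print(tt([c[1],c[2],.037],5))
E
```

```text
ee_pos: [0.5673, 0.1507, 0.1372]
ee_pos: [0.5989, -0.0384, 0.1458]
ee_pos: [0.6275, -0.2275, 0.154]
time: 27.67
ee_pos: [0.6272, -0.2258, 0.1538]
[ 5.70443e+01  6.27900e-01 -2.35000e-01  3.92000e-02] [ 5.8486e+01  6.2790e-01 -2.3520e-01  2.7600e-02]
pose [ 0.6273 -0.2251  0.1545] [180.05  -1.97  93.49] [0.     0.0001 0.0003]
[-1.390e-02  1.000e-04  1.171e-01]
```

Converted, 0.1161 m / 0.5 = 0.2322, 0.105 m / 0.5 = 0.21.

```bash
echo '[{"d":[-0.02,0,0.06],"finger_gap":0.055},{"d":[-0.0278,0,0.12],"finger_gap":0.055},{"d":[-0.0278,0,0.17],"finger_gap":0.055},{"d":[-0.0278,0,0.21],"finger_gap":0.055},{"d":[-0.0278,0,0.2322],"finger_gap":0.055}]' | python3 -m pendant 30 | grep ee
echo '[{"finger_gap":0.055},{"finger_gap":0.055},{"finger_gap":0.035},{"finger_gap":0.035},{"finger_gap":0.035}]' | python3 -m pendant  | grep -E 'ee|force|open'
echo '[{"finger_gap":0.035},{"finger_gap":0.035},{"finger_gap":0.035}]' | python3 -m pendant | grep -E 'ee|open|force'
python3 - <<'E'
from h import *
print(pose(4))
E
```

```text
ee_pos: [0.6264, -0.2355, 0.0352]
ee_pos: [0.6286, -0.2368, 0.0405]
wrist_force: [-1.4, 1.1, 6.8]
opening: 0.0382
grasp_force: 29.6
ee_pos: [0.6286, -0.2368, 0.0405]
wrist_force: [-1.0, 0.7, 7.0]
opening: 0.0377
grasp_force: 29.6
(array([ 0.6285558 , -0.23676627,  0.04053315]), array([179.86095653,  -1.88671046,  93.39763632]), array([1.14025559e-05, 7.51703133e-06, 1.18307571e-05]))
```

Converted, -0.09 m / 0.5 = -0.18, -0.06 m / 0.5 = -0.12.

```bash
echo '[{"d":[0,0,-0.04],"finger_gap":0.035},{"d":[0,0,-0.12],"finger_gap":0.035},{"d":[0,0,-0.18],"finger_gap":0.035},{"d":[0,0,-0.18],"finger_gap":0.035},{"d":[0,0,-0.18],"finger_gap":0.035}]' | python3 -m pendant | grep -E 'ee|force|open'
python3 - <<'E'
from h import *
p=pose(4)[0]; print(p)
i=bot.camera_info("wrist");im=bot.camera("wrist")
for d in (.041,.027): print(fit(im,i,p[0],p[1],p[2]-.0215,d,s=.008)-np.r_[0,p[:2],0])
print(tt([.395,.185,.13],2))
E
```

```text
ee_pos: [0.6291, -0.2401, 0.1315]
wrist_force: [0.2, 0.0, -0.8]
opening: 0.0375
grasp_force: 30.2
[ 0.62815495 -0.23970461  0.12883546]
[ 5.47755000e+01 -1.05495280e-03  3.60461139e-03  3.90000000e-02]
[ 5.07213000e+01 -1.25495280e-03  3.50461139e-03  2.78000000e-02]
pose [ 0.6273 -0.2393  0.1267] [180.15  -2.    93.39] [0.     0.     0.0001]
[ 0.4371 -0.2068  0.0125]
```

Converted, 0.17 m / 0.5 = 0.34, 0.001 m / 0.5 = 0.002.

```bash
echo '[{"d":[0.068,-0.032,0.002],"finger_gap":0.035},{"d":[0.136,-0.064,0.004],"finger_gap":0.035},{"d":[0.204,-0.096,0.006],"finger_gap":0.035},{"d":[0.272,-0.128,0.008],"finger_gap":0.035},{"d":[0.34,-0.16,0.01],"finger_gap":0.035}]' | python3 -m pendant | grep ee
echo '[{"d":[0.068,-0.032,0.002],"finger_gap":0.035},{"d":[0.136,-0.064,0.004],"finger_gap":0.035},{"d":[0.204,-0.096,0.006],"finger_gap":0.035},{"d":[0.272,-0.128,0.008],"finger_gap":0.035},{"d":[0.34,-0.16,0.01],"finger_gap":0.035}]' | python3 -m pendant | grep ee
echo '[{"d":[0.068,-0.032,0.002],"finger_gap":0.035},{"d":[0.136,-0.064,0.004],"finger_gap":0.035},{"d":[0.194,-0.094,0.004],"finger_gap":0.035},{"d":[0.194,-0.094,0.004],"finger_gap":0.035},{"d":[0.194,-0.094,0.004],"finger_gap":0.035}]' | python3 -m pendant | grep -E 'ee|force|time'
python3 - <<'E'
from h import *
pose(4)
i=bot.camera_info("wrist");im=bot.camera("wrist");cv2.imwrite("pics/w14.png",im); p=pose(4)[0]
a=(.395,.272)
for _ in range(3): a=led(im,i,"wrist",*a,half=.008)
print("led",a)
for z,d in((.032,.042),(.032,.038)): print(fit(im,i,.395,.272,z,d,s=.008))
for d in (.041,.027): print("held",fit(im,i,p[0],p[1],p[2]-.0215,d,s=.008)-np.r_[0,p[:2],0])
print(p,tt([.395,.270,.085],1))
o=ortho(im,i,.395,.272,.003,.1,.00025);q=ortho(im,i,.395,.272,.032,.1,.00025); cv2.circle(q,(200,200),76,(0,0,255),1);cv2.imwrite("pics/t14.png",np.hstack([o,q]))
E
```

```text
ee_pos: [0.5366, -0.0732, 0.1282]
ee_pos: [0.4467, 0.0917, 0.1295]
time: 31.27
ee_pos: [0.3945, 0.1857, 0.131]
wrist_force: [0.5, -0.3, -1.0]
grasp_force: 30.3
led (np.float64(0.396), np.float64(0.272))
[5.55099e+01 3.95900e-01 2.70600e-01 4.00000e-02]
[5.67104e+01 3.96300e-01 2.69800e-01 3.79000e-02]
held [ 4.94925000e+01 -2.69877331e-04  2.01997386e-03  3.94000000e-02]
held [4.15229000e+01 3.01226694e-05 2.11997386e-03 2.85000000e-02]
pose [0.3956 0.184  0.131 ] [180.05  -1.95  93.32] [0. 0. 0.]
[0.39576988 0.18378003 0.13093078] [0.0842 0.0044 0.0489]h.py:43: RuntimeWarning: overflow encountered in scalar add
  w=np.clip(o.max(2).astype(float)-(o.max(2).min()+o.max(2).max())/2,0,None); N=o.shape[0]; k=(np.arange(N)-N/2+.5)*res
```

View pics/t14.png

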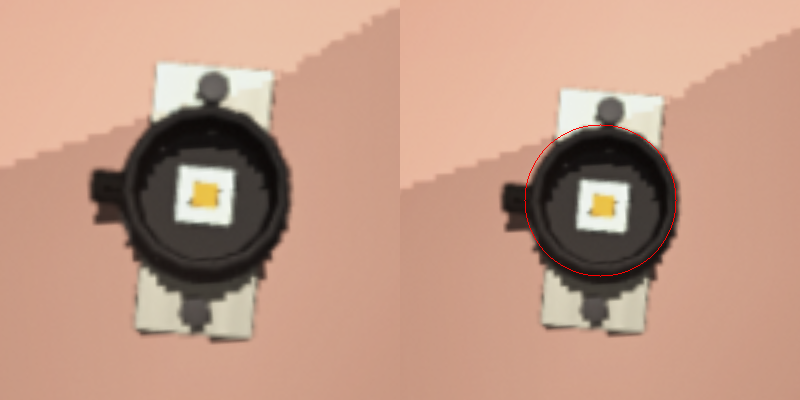

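Small housing: LED (0.396, 0.272) and holes' midpoint (0.3961, 0.2721). Its gland points to −x at (105,187), below the fingertip level. The held part's offset is +2 mm in y, so the TCP target is (0.396, 0.270).

Converted, 0.0842 m / 0.5 = 0.1684, 0.003 m / 0.5 = 0.006.

```bash
echo '[{"d":[0.06,0.006,0],"finger_gap":0.035},{"d":[0.12,0.01,0.02],"finger_gap":0.035},{"d":[0.1684,0.0108,0.06],"finger_gap":0.035},{"d":[0.1684,0.0108,0.0978],"finger_gap":0.035},{"d":[0.1684,0.0108,0.0978],"finger_gap":0.035}]' | python3 -m pendant | grep ee
python3 - <<'E'
from h import *
pose(4);print(tt([.396,.270,.063],4))
i=bot.camera_info("wrist");im=bot.camera("wrist");print("held",fit(im,i,.396,.272,.0635,.041,s=.008))
E
```

```text
ee_pos: [0.394, 0.2705, 0.0815]
pose [0.3963 0.2703 0.0864] [179.95  -2.    93.34] [0.0001 0.     0.0001]
[-0.0011 -0.0003  0.0234]
held [4.7015e+01 3.9620e-01 2.7180e-01 3.9400e-02]
```

Converted, 0.0234 m / 0.5 = 0.0468, 0.018 m / 0.5 = 0.036.

```bash
echo '[{"d":[0,0,0.012],"finger_gap":0.035},{"d":[0,0,0.024],"finger_gap":0.035},{"d":[-0.001,0,0.036],"finger_gap":0.035},{"d":[-0.0014,0,0.0468],"finger_gap":0.035},{"d":[-0.0014,0,0.0468],"finger_gap":0.035}]' | python3 -m pendant | grep -E 'ee|wrist_f'
echo '[{"d":[0,0,0.002],"finger_gap":0.035},{"d":[0,0,0.002],"finger_gap":0.035},{"d":[0,0,0.004],"finger_gap":0.035},{"d":[0,0,0.004],"finger_gap":0.035}]' | python3 -m pendant | grep -E 'ee|wrist_f'
echo '[{"d":[0,0,0.002],"finger_gap":0.035},{"d":[0,0,0.002],"finger_gap":0.035},{"d":[0,0,0.002],"finger_gap":0.035}]' | python3 -m pendant | grep -E 'ee|wrist_f'
echo '[{"d":[0,0,0.002],"finger_gap":0.035},{"d":[0,0,0.002],"finger_gap":0.035},{"d":[0,0,0.002],"finger_gap":0.035}]' | python3 -m pendant | grep -E 'ee|wrist_f'
```

```text
ee_pos: [0.3951, 0.2703, 0.0601]
wrist_force: [-0.4, -0.2, -1.3]
ee_pos: [0.3956, 0.2708, 0.0597]
wrist_force: [0.2, 0.0, -0.2]
ee_pos: [0.3956, 0.2708, 0.0587]
wrist_force: [0.1, 0.7, -0.7]
ee_pos: [0.3957, 0.2709, 0.0585]
wrist_force: [-2.0, -1.6, 7.4]
```

Home at 0.0585 as expected. I'll release and check, then fetch the small cap.

Converted, -0.001 m / 0.5 = -0.002, -0.0005 m / 0.5 = -0.001.

```bash
echo '[{"d":[0,0,-0.001],"finger_gap":0.035},{"d":[0,0,-0.002],"finger_gap":0.038},{"d":[0,0,-0.002],"finger_gap":0.043},{"d":[0,0,-0.002],"finger_gap":0.055},{"d":[0,0,-0.002],"finger_gap":0.065}]' | python3 -m pendant | grep -E 'ee|force|open'
echo '[{"d":[0,0,-0.02],"finger_gap":0.07},{"d":[0,0,-0.08],"finger_gap":0.07},{"d":[-0.04,0,-0.14],"finger_gap":0.07},{"d":[-0.116,0,-0.15],"finger_gap":0.07},{"d":[-0.116,0,-0.15],"finger_gap":0.07}]' | python3 -m pendant | grep -E 'time'
python3 - <<'E'
from h import *
pose(3);i=bot.camera_info("wrist");im=bot.camera("wrist")
print(fit(im,i,.396,.272,.037,.041,s=.006),fit(im,i,.396,.272,.037,.027,s=.006))
print(tt([.430,-.095,.15],2))
E
```

```text
ee_pos: [0.3955, 0.2708, 0.0585]
wrist_force: [-0.1, 0.0, -0.7]
opening: 0.0646
grasp_force: 0.0
time: 34.72
[5.74359e+01 3.95400e-01 2.71700e-01 3.90000e-02] [5.98028e+01 3.95400e-01 2.72400e-01 2.76000e-02]
pose [0.3991 0.2107 0.1316] [180.05  -1.96  93.39] [0.0001 0.0001 0.0001]
[-0.3062  0.0127 -0.0289]
```

Converted, -0.19 m / 0.5 = -0.38, -0.152 m / 0.5 = -0.304.

```bash
echo '[{"d":[-0.076,0.003,-0.006],"finger_gap":0.07},{"d":[-0.152,0.006,-0.012],"finger_gap":0.07},{"d":[-0.228,0.009,-0.018],"finger_gap":0.07},{"d":[-0.304,0.012,-0.024],"finger_gap":0.07},{"d":[-0.38,0.015,-0.03],"finger_gap":0.07}]' | python3 -m pendant | grep ee
echo '[{"d":[-0.076,0.003,-0.006],"finger_gap":0.07},{"d":[-0.152,0.006,-0.012],"finger_gap":0.07},{"d":[-0.232,0.01,-0.028],"finger_gap":0.07},{"d":[-0.232,0.01,-0.028],"finger_gap":0.07},{"d":[-0.232,0.01,-0.028],"finger_gap":0.07}]' | python3 -m pendant | grep ee
python3 - <<'E'
from h import *
pose(3);i=bot.camera_info("wrist");im=bot.camera("wrist");cv2.imwrite("pics/w15.png",im)
for d in (.053,.034): c=fit(im,i,.430,-.098,.015,d,save="pics/f15_%d.png"%(d*1000));print(c)
c=fit(im,i,.430,-.098,.015,.053)
print(tt([c[1],c[2],.0245],2))
E
```

```text
ee_pos: [0.4177, 0.0199, 0.1399]
ee_pos: [0.43, -0.0964, 0.1499]
[51.0038  0.4301 -0.0984  0.0511]
[29.5515  0.4223 -0.0961  0.0356]
pose [ 0.4298 -0.0937  0.1499] [180.07  -1.97  93.52] [0.     0.     0.0001]
[-9.000e-03  1.000e-04  1.252e-01]
```

Converted, 0.1202 m / 0.5 = 0.2404, 0.11 m / 0.5 = 0.22.

```bash
echo '[{"d":[-0.014,0,0.06],"finger_gap":0.067},{"d":[-0.018,0,0.12],"finger_gap":0.067},{"d":[-0.018,0,0.18],"finger_gap":0.067},{"d":[-0.018,0,0.22],"finger_gap":0.067},{"d":[-0.018,0,0.2404],"finger_gap":0.067}]' | python3 -m pendant 30 | grep ee
echo '[{"finger_gap":0.067},{"finger_gap":0.067},{"finger_gap":0.045},{"finger_gap":0.045},{"finger_gap":0.045}]' | python3 -m pendant  | grep -E 'ee|force|open'
echo '[{"finger_gap":0.045},{"finger_gap":0.045},{"finger_gap":0.045}]' | python3 -m pendant | grep -E 'ee|open|force'
echo '[{"d":[0,0,-0.04],"finger_gap":0.045},{"d":[0,0,-0.12],"finger_gap":0.045},{"d":[0,0,-0.18],"finger_gap":0.045},{"d":[0,0,-0.18],"finger_gap":0.045},{"d":[0,0,-0.18],"finger_gap":0.045}]' | python3 -m pendant | grep -E 'ee|force|open'
python3 - <<'E'
from h import *
pose(4);i=bot.camera_info("wrist");im=bot.camera("wrist");p=pose(4)[0]
print("held",fit(im,i,p[0],p[1],p[2]-.0155,.053,s=.008)-np.r_[0,p[:2],0])
print(p,tt([.396,.21,.14],2))
E
```

```text
ee_pos: [0.4286, -0.0987, 0.027]
ee_pos: [0.4312, -0.1001, 0.0318]
wrist_force: [-0.7, 2.4, 5.3]
opening: 0.0507
grasp_force: 30.3
ee_pos: [0.4311, -0.1001, 0.0318]
wrist_force: [-1.6, 1.3, 4.2]
opening: 0.0513
grasp_force: 30.3
ee_pos: [0.4319, -0.1035, 0.1227]
wrist_force: [0.5, -0.0, -1.2]
opening: 0.0504
grasp_force: 31.6
held [ 4.66857000e+01 -3.64816435e-04  2.77289582e-03  5.10000000e-02]
pose [ 0.4301 -0.103   0.1193] [180.08  -1.97  93.39] [0.     0.     0.0001]
[ 0.42986482 -0.1029729   0.11888606] [ 0.315  -0.0155 -0.0099]
```

Converted, 0.19 m / 0.5 = 0.38, 0.152 m / 0.5 = 0.304.

```bash
echo '[{"d":[0.076,-0.004,-0.002],"finger_gap":0.045},{"d":[0.152,-0.008,-0.004],"finger_gap":0.045},{"d":[0.228,-0.012,-0.006],"finger_gap":0.045},{"d":[0.304,-0.016,-0.008],"finger_gap":0.045},{"d":[0.38,-0.02,-0.01],"finger_gap":0.045}]' | python3 -m pendant | grep ee
echo '[{"d":[0.076,-0.004,0],"finger_gap":0.045},{"d":[0.152,-0.008,0],"finger_gap":0.045},{"d":[0.228,-0.01,0],"finger_gap":0.045},{"d":[0.304,-0.01,0.01],"finger_gap":0.045},{"d":[0.368,-0.01,0.04],"finger_gap":0.045}]' | python3 -m pendant | grep ee
python3 - <<'E'
from h import *
pose(5);print(tt([.3955,.270,.08],3))
E
```

```text
ee_pos: [0.4086, 0.0872, 0.1314]
ee_pos: [0.3934, 0.2727, 0.1193]
pose [0.3933 0.2691 0.1176] [180.04  -1.94  93.37] [0.0002 0.0002 0.0002]
[-0.0005  0.0023  0.0376]
```

Converted, 0.0376 m / 0.5 = 0.0752, 0.034 m / 0.5 = 0.068.

```bash
echo '[{"d":[0,0.004,0.024],"finger_gap":0.045},{"d":[-0.001,0.0046,0.048],"finger_gap":0.045},{"d":[-0.001,0.0046,0.068],"finger_gap":0.045},{"d":[-0.001,0.0046,0.0752],"finger_gap":0.045},{"d":[-0.001,0.0046,0.0752],"finger_gap":0.045}]' | python3 -m pendant | grep -E 'ee|wrist_f'
python3 - <<'E'
from h import *
pose(4);print(tt([.3955,.270,.06],3))
i=bot.camera_info("wrist");im=bot.camera("wrist");print("held",fit(im,i,.396,.272,.080-.0168,.053,s=.008))
E
```

```text
ee_pos: [0.3946, 0.2699, 0.0781]
wrist_force: [-0.6, -0.3, -1.5]
pose [0.3956 0.2707 0.0804] [180.    -1.98  93.4 ] [0. 0. 0.]
[-0.0014 -0.0002  0.0204]
held [49.0875  0.3954  0.2728  0.0514]
```

Converted, 0.018 m / 0.5 = 0.036, 0.014 m / 0.5 = 0.028.

```bash
echo '[{"d":[-0.001,0,0.01],"finger_gap":0.045},{"d":[-0.002,0,0.02],"finger_gap":0.045},{"d":[-0.002,0,0.028],"finger_gap":0.045},{"d":[-0.002,0,0.036],"finger_gap":0.045},{"d":[-0.002,0,0.036],"finger_gap":0.045}]' | python3 -m pendant | grep -E 'ee|wrist_f'
echo '[{"d":[0,0,0.002],"finger_gap":0.045},{"d":[0,0,0.004],"finger_gap":0.045},{"d":[0,0,0.006],"finger_gap":0.045},{"d":[0,0,0.006],"finger_gap":0.045}]' | python3 -m pendant | grep -E 'ee|wrist_f'
echo '[{"d":[0,0,0.002],"finger_gap":0.045},{"d":[0,0,0.002],"finger_gap":0.045},{"d":[0,0,0.002],"finger_gap":0.045}]' | python3 -m pendant | grep -E 'ee|wrist_f'
echo '[{"d":[0,0,0.002],"finger_gap":0.045},{"d":[0,0,0.002],"finger_gap":0.045},{"d":[0,0,0.002],"finger_gap":0.045}]' | python3 -m pendant | grep -E 'ee|wrist_f'
```

```text
ee_pos: [0.3949, 0.2699, 0.0607]
wrist_force: [0.1, 0.5, -1.7]
ee_pos: [0.3954, 0.2703, 0.0588]
wrist_force: [0.6, 0.7, 0.2]
ee_pos: [0.3954, 0.2703, 0.0579]
wrist_force: [-0.2, 1.0, -0.9]
ee_pos: [0.3955, 0.2704, 0.0569]
wrist_force: [0.0, 0.6, -0.1]
```

Converted, 0.001 m / 0.5 = 0.002.

```bash
echo '[{"d":[0,0,0.002],"finger_gap":0.045},{"d":[0,0,0.002],"finger_gap":0.045},{"d":[0,0,0.002],"finger_gap":0.045}]' | python3 -m pendant | grep -E 'ee|wrist_f'
```

```text
ee_pos: [0.3956, 0.2704, 0.0568]
wrist_force: [-2.8, -2.2, 9.1]
```

Home at 0.0568, as expected. I'll release, retreat clear and take the final look.

Converted, -0.001 m / 0.5 = -0.002, -0.0005 m / 0.5 = -0.001.

```bash
echo '[{"d":[0,0,-0.001],"finger_gap":0.045},{"d":[0,0,-0.002],"finger_gap":0.05},{"d":[0,0,-0.002],"finger_gap":0.057},{"d":[0,0,-0.002],"finger_gap":0.07},{"d":[0,0,-0.002],"finger_gap":0.08}]' | python3 -m pendant | grep -E 'ee|force|open'
echo '[{"d":[0,0,-0.03],"finger_gap":0.085},{"d":[0,0,-0.1],"finger_gap":0.085},{"d":[-0.04,0,-0.16],"finger_gap":0.085},{"d":[-0.1,0.04,-0.2],"finger_gap":0.085},{"d":[-0.12,0.08,-0.24],"finger_gap":0.085}]' | python3 -m pendant | grep -E 'time'
echo '[{"d":[0,0,-0.04],"finger_gap":0.085},{"d":[0,0,-0.06],"finger_gap":0.085},{"d":[0,0,-0.06],"finger_gap":0.085}]' | python3 -m pendant| grep -E 'ee|wrist_f'
python3 - <<'E'
from h import *
pose(3);i=bot.camera_info("wrist");im=bot.camera("wrist")
print(fit(im,i,.396,.272,.040,.053,s=.006),fit(im,i,.518,.398,.049,.068,s=.006))
q=ortho(im,i,.457,.335,.04,.24,.0006); s=bot.camera("scene")
cv2.imwrite("pics/fin.png",np.hstack([q,cv2.resize(s[130:270,120:500],(400,147),interpolation=cv2.INTER_CUBIC)[[*range(147)]+[0]*253]]))
for n,uv in (("spool",(371,247)),("tape",(283,247)),("jar",(220,150))):
    a=cv2.imread("pics/scene0.png")[uv[1]-22:uv[1]+22,uv[0]-22:uv[0]+22];b=s[uv[1]-22:uv[1]+22,uv[0]-22:uv[0]+22];print(n,cv2.phaseCorrelate(a.mean(2),b.mean(2)))
E
```

```text
ee_pos: [0.3953, 0.2703, 0.0567]
wrist_force: [-0.9, 1.2, 0.1]
opening: 0.0788
grasp_force: 0.0
time: 42.58
ee_pos: [0.44, 0.208, 0.2067]
wrist_force: [-0.1, 1.3, -0.4]
[5.22851e+01 3.95200e-01 2.72100e-01 5.10000e-02] [34.2536  0.5173  0.3982  0.0664]
spool ((0.4942616134483977, 0.5199368398366673), 0.9926912474862303)
tape ((0.5016958467640791, 0.5192887466577254), 1.0016076834956091)
jar ((0.5761389791151181, 0.5923753918363062), 0.8977036933080186)
```

View pics/fin.png

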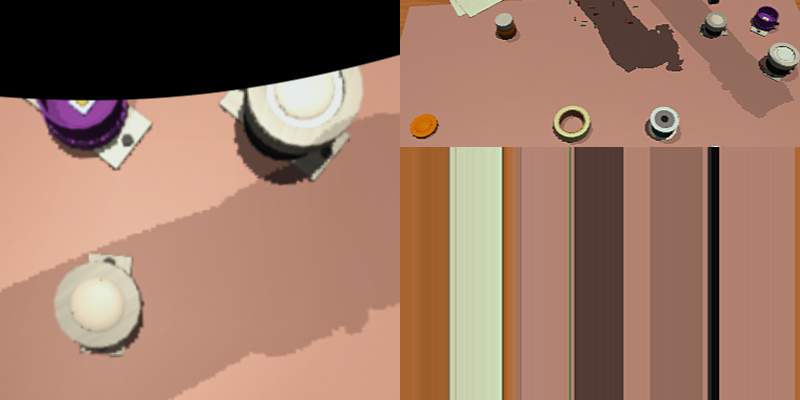

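The final view shows the capped small lamp at (98,305) and the bezelled large lamp at (305,90), both level. The purple and orange look-alikes and the three bystanders have not moved (the 0.5 px shift is just the correlation's zero offset).

```bash
python3 -c "from workcell import bot; print(bot.job_done())"
```

```text
the job is handed in; nothing more can be done
None
```

Both lamps are assembled and the job is handed in at about 43 s: every part reached its expected home height, and the spool, tape roll, jar and look-alikes were left where they stood.

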